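Set the warming plate to dry lacquered bowls

TASK

Start a drying batch: first turn the warming plate's dial all the way back to off, then, with the dial off, stand every bowl from the cork mat upright on the dark plate, foot wholly on it and no bowl touching another, and push the temperature probe from its wooden stand fully home into the narrow hole in the control panel. When the bowls and the probe are in place, turn the dial up until its pointer stands at the brass tab, and leave all of it so. Leave the tin, the beaker and the brush where they are.

Things in the scene. Friction and masses are not known exactly. Their poses are not given: they have to be found in the camera images.
- bowl1: round lacquered wooden bowl, open at the top, cream with painted triangles, all bowls alike: 64 mm across at its widest (26 mm above its foot), 50 mm tall, mouth 47 mm, wall 4 mm, flat foot 38 mm across, about 90 g. Starts upright on the cork mat. Origin: centre of the underside; z up. May be absent
- bowl2: round lacquered wooden bowl, open at the top, cream with painted triangles, all bowls alike: 64 mm across at its widest (26 mm above its foot), 50 mm tall, mouth 47 mm, wall 4 mm, flat foot 38 mm across, about 90 g. Starts upright on the cork mat. Origin: centre of the underside; z up. May be absent
- bowl3: round lacquered wooden bowl, open at the top, cream with painted triangles, all bowls alike: 64 mm across at its widest (26 mm above its foot), 50 mm tall, mouth 47 mm, wall 4 mm, flat foot 38 mm across, about 90 g. Starts upright on the cork mat. Origin: centre of the underside; z up. May be absent
- bowl4: round lacquered wooden bowl, open at the top, cream with painted triangles, all bowls alike: 64 mm across at its widest (26 mm above its foot), 50 mm tall, mouth 47 mm, wall 4 mm, flat foot 38 mm across, about 90 g. Starts upright on the cork mat. Origin: centre of the underside; z up. May be absent
- dryer: the warming plate, a fixed flat white and grey appliance 250 mm (x) by 400 mm (y) by 60 mm tall, its top all at one level. Origin: centre of its underside. Its +y 250 mm is the heated deck with the square dark steel plate; its -y 150 mm is the control panel with the dial (nearer -x) and the narrow probe hole (nearer +x)
- plate_mid (a point): centre of the dark square plate (236 by 236 mm) on top of the warming plate, 60 mm above the table; x and y along the appliance's own x and y. Four bowls fit two by two at about 104 mm pitch
- dial (a joint): angle of the dial in rad: 0 = off, where a hard stop is and the pointer faces the long black tick on the appliance's front (-x) side; grows as the dial turns clockwise seen from above, hard stop at 4.9. Starts between 0.9 and 1.8. Light friction (0.04 N m): it stays where it is left
- dial_grip (a point): on the dial's upright axis, 94 mm above the table, half-way up its grip. The dial is a black disc 52 mm wide, top 74 mm above the table, with an upright bar grip on it 50 mm long, 14 mm wide, reaching 106 mm above the table. This frame turns with the dial: the bar runs along its x axis, the pointer is at its -x end; z up
- dial_tip (a point): the point of the dial's pointer, a short nib with a white line on the disc's edge, 40 mm from the dial's axis; turns with the dial
- tab_mid (a point): the place marked by the brass set-point tab, a fixed brass block 10 mm wide (along the scale), 13 mm long, 7 mm high, just outside the scale; this point is in line with the tab's middle, 40 mm from the dial's axis. The dial is at the tab when dial_tip is here. It lies 2.0 to 4.4 rad of dial angle above off
- well_mouth (a point): centre of the mouth of the narrow probe hole in the control panel, at the panel's top, 60 mm above the table: an upright round hole 11 mm wide and 56 mm deep with a thin brass rim; z up
- probe: the temperature probe: steel rod 7 mm thick, 50 mm long, pointing down; above it a steel flange 22 mm wide, 5 mm thick; above that a black round handle 16 mm wide, 50 mm long; 105 mm in all, 45 g. Origin: the rod's tip; z towards the handle. Home: flange on the panel, tip 50 mm below the mouth. Starts upright in its wooden stand, flange on the stand's top
- stand: fixed wooden block 50 by 50 by 60 mm tall with the hole (11 mm wide, 56 mm deep) in which the probe starts. Origin: centre of the underside
- mat: flat square cork mat 250 by 250 mm, under 1 mm thick, fixed, where the bowls start, two by two. Origin: its centre
- tin: varnish tin 68 mm across, 85 mm tall, bystander. Origin: centre of the underside
- beaker: tall green lacquered beaker 66 mm across, 105 mm tall, bystander. Origin: centre of the underside
- brush: flat varnish brush about 190 mm long lying on the table, bystander
Mind the look-alikes: they are no part of the job. What is shaped like the bowl3 but green or purple is not meant.

How it is judged:
By the outcome, as a careful person would: the job done as asked, in the order asked, and still so for the second after the job is handed in, with the robot touching nothing.
Of bowl1, bowl2, bowl3, bowl4 only 2 to 4 are there at a start; the rules pass over those that are not, and their reading is None.
At some moment in a run one of bowl1, bowl2, bowl3, bowl4 may be knocked a few centimetres aside while the robot is not near it.
It also fails if it takes over 210 s, if anything falls off the work surface, if the arm or the gripper's body presses on something with over 40 N, if the wrist force passes 120 N, or if a joint passes its speed limit or range.

ROBOT

A 6-joint arm with a two-finger parallel gripper is mounted at the origin on the work surface. World frame = base frame: x ahead of the robot, y to its left, z up, the work surface at z = 0. Lengths are in m, angles in rad, forces in N, time in s.
With the tool pointing down it reaches from about 0.25 to 0.775 m from the base axis. Payload 4 kg.
Tool frame: the origin (TCP) lies midway between the tips of the shut fingers; the grasp point (between the pads) lies 19 mm behind it; y points along the fingers, x is the direction in which the jaws open and shut, and the axes are right-handed (so a half turn about y gives the same grasp; the last joint's range is limited). The gripper opens to 94 mm and grips with 3 to 60 N. Pads are 16 mm wide; open, the fingers measure 119 mm over their backs; the gripper's body (75 mm by 177 mm) begins 78 mm behind the grasp point.
Start: joints at [-0.103, 0.087, 1.371, -0, 1.684, -0.103], TCP at [0.55, -0, 0.206] pointing down, gripper open.
Joint ranges: [-3.1, 3.1], [-0.76, 2.03], [0.27, 2.55], [-1.08, 4.22], [0.17, 2.65], [-2.57, 2.57]. Speed limits (rad/s): [2.79, 2.79, 3.14, 3.14, 3.14, 3.14].

INTERFACE

Orientations are given as [roll, pitch, yaw] about the fixed x, y, z axes, in that order (R = Rz(yaw) Ry(pitch) Rx(roll)).
In Python, from bench import robot gives the robot as it stands.
- The arm moves only by the shell command python3 -m creep 'ROWS'. ROWS is JSON, a list of rows, each a list of 7 numbers: the shift along the tool's x, y, z in mm, then the turn, a rotation vector about the tool's x, y, z in degrees, then the closure in counts, from 0 (fully open) to 255 (shut). A call has 1 to 5 rows; each row is the pose to reach, as a shift and turn from the pose commanded when the call began, along the tool's axes at that moment; what a row does not reach only later rows make up. A row lasts 1/8 s, in which the tool goes at most 62.5 mm and 10.7 degrees, less where a joint would pass 70% of its speed; a pose out of reach is approached as far as the arm can. A call with a gripper value outside its range is refused whole. The fingers move at their own pace and stop on an object; the grip force is fixed at half the most. Time passes only in rows, so rows that repeat a pose let the fingers close. It gives the time, the measured TCP pose, the force and the opening at its end, in the units of the state.
- robot.get_obs(): the state, without advancing time (a new reading comes with each control period).
- robot.snapshot(name): name is "scene" or "side" or "wrist"; returns a dict with "color" (480x640x3 uint8, blue, green, red), "fx", "fy", "cx", "cy" (pixels), "world_from_camera" (4x4, takes a point from camera to world coordinates); the wrist camera has in their place "mount" (4x4, takes a point from camera to tool coordinates, whose origin is the TCP and whose axes are the tool frame's). Camera axes: x right, y down, z forward; pixel columns grow to the right and rows downward; lengths in m; the calibration is good to about 2 mm. A picture is of the moment at which its call begins: read the wrist's pose just before it. There is no depth.
- robot.close_job(): hands the job in, once; it reports no verdict.
Trained networks look in the newest picture that a camera, given by its name, has taken for a name from the list of things; names that differ only in an ending like _2 or _b are one class to them, and where a whole thing is asked for, a point or a joint stands for the part that bears it (a point fixed in the world has none). Each returns a list of dicts, best first, with "p" (0 to 1); they miss things now and then, are a little off and sometimes report something else, mostly with a low value. They report only what shows in the picture. A call takes as long as a camera call. They do not tell look-alikes from the thing itself.
- robot.spot_in(name, camera): "point" ([x, y, z] in m, in world coordinates, good to about 4 mm: the middle of the surface that is visible of it).
- robot.landmark_of(name, camera): "point" ([x, y, z] in m, in world coordinates, good to about 4 mm: a listed point, or the origin of a listed thing).
The state is a dict: "time": time; "joint_positions": joint angles; "qvel": joint speeds; "joint_torque": joint torques, N m; "tool_pos": TCP position; "ee_rot": TCP orientation; "wrist_force": force on the tool from outside, world axes, zero at the start; "wrist_torque": the same for the moment, N m; "width": finger opening in m.
Only numpy, scipy, OpenCV 4.12 (cv2) and the standard library are available. Lean on these libraries where they do the work, as an engineer would, in place of code of your own. Each camera call takes 0.05 s, during which the arm holds its last target.

## Working session

There is one attempt and no reset: what is moved stays moved. The work goes in short steps, Python scripts to look and compute and a shell command to move; the robot and the scene stay as the last step left them, time stands still between calls to the robot, and variables do not carry over. Pictures are saved under pics/ and viewed, and the job is handed in when it is done.

```bash
ls; mkdir -p pics; python3 - <<'E'
from bench import robot
import cv2
print(robot.get_obs())
for n in ("scene","side","wrist"):
    s=robot.snapshot(n); cv2.imwrite(f"pics/{n}0.png",s["color"])
    print(n,s["fx"],s["fy"],s["cx"],s["cy"],s.get("world_from_camera"),s.get("mount"))
E
```

```text
pics
{'time': 0.0, 'joint_positions': array([-1.03114785e-01,  8.79200117e-02,  1.37224763e+00,  3.40870015e-05,
        1.68359572e+00, -1.03109322e-01]), 'qvel': array([ 0.00042006, -0.00041439, -0.00024171,  0.0007618 , -0.00018067,
       -0.00082112]), 'joint_torque': array([ 1.28542815e-03, -3.40182602e+01, -3.02423716e+01,  7.18220207e-02,
        3.29729996e-02, -1.13141955e-04]), 'tool_pos': array([5.49450628e-01, 5.60387553e-05, 2.04326668e-01]), 'ee_rot': array([-1.57053920e+00,  2.15568984e-03, -1.38534443e-06]), 'wrist_force': array([-0.04787626,  0.76436399,  0.78599097]), 'wrist_torque': array([ 0.02305302,  0.00915601, -0.02718244]), 'width': 0.09442894995326721}
scene 547.0730534560413 547.0730534560413 314.56606621867195 243.96481375071102 [[ 0.85120725  0.41383945 -0.32277411  0.9165101 ]
 [ 0.5247779  -0.66248807  0.53452569 -0.68302056]
 [ 0.00737382 -0.62437686 -0.78108845  1.04177676]
 [ 0.          0.          0.          1.        ]] None
side 517.5551511808567 517.5551511808567 322.37473561932455 246.64988140372475 [[-0.82470315 -0.30868595  0.4738963  -0.09516375]
 [-0.56514832  0.48198147 -0.66955301  0.87845011]
 [-0.02172763 -0.82000417 -0.57194498  0.87067867]
 [ 0.          0.          0.          1.        ]] None
wrist 371.95276203842985 371.95276203842985 322.8734984978917 242.18311450430966 None [[ 9.99999152e-01 -1.26631333e-03 -3.04116367e-04  4.18890301e-04]
 [-3.67914710e-05 -2.60895434e-01  9.65367066e-01 -1.80015885e-01]
 [-1.30179975e-03 -9.65366236e-01 -2.60895259e-01  7.58780072e-02]
 [ 0.00000000e+00  0.00000000e+00  0.00000000e+00  1.00000000e+00]]
```

View pics/scene0.png

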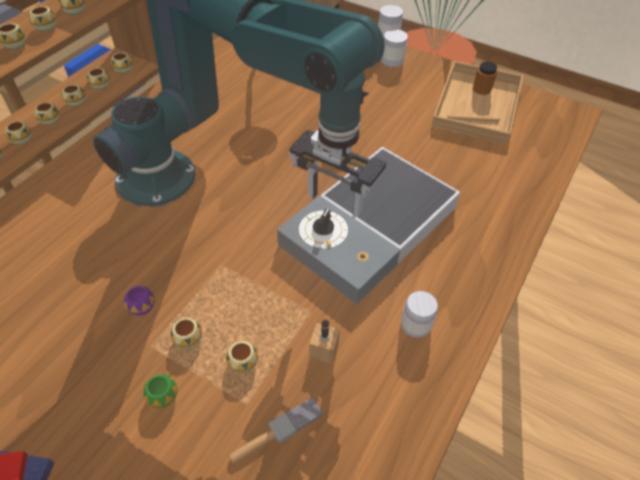

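View pics/side0.png

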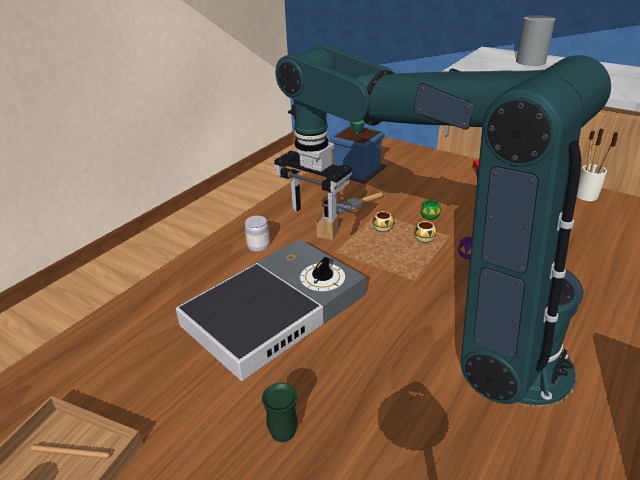

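View pics/wrist0.png

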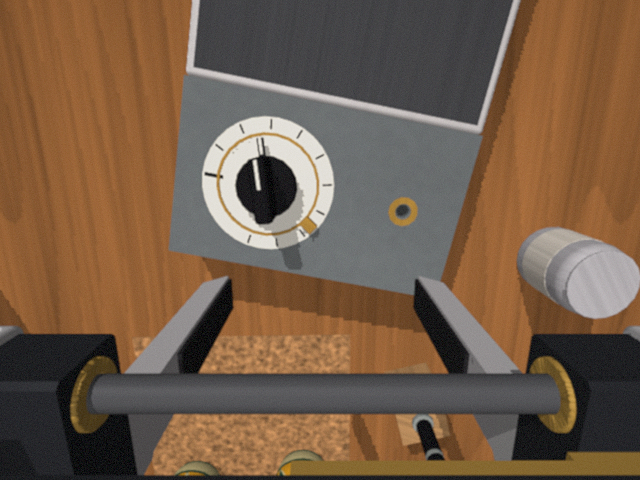

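Scene image: two cream bowls on the mat, at (185,331) and (241,355). The look-alikes are a purple bowl at (139,300) and a green one at (159,390), both off the mat. The probe stand is at (324,340), the dial at (322,228) and the hole at (362,257). In the wrist image the dial's white pointer line is at (257,170), the long black off tick at (213,175) and the brass tab at (309,227).

```bash
cat > h.py <<'E'
from bench import robot
import numpy as np, cv2
from scipy.spatial.transform import Rotation as Ro
np.set_printoptions(precision=4,suppress=True)
def pose():
    o=robot.get_obs(); T=np.eye(4); T[:3,:3]=Ro.from_euler('xyz',o["ee_rot"]).as_matrix(); T[:3,3]=o["tool_pos"]; return T
def cam(n):
    T=pose(); s=robot.snapshot(n)
    s["W"]=s["world_from_camera"] if n!="wrist" else T@s["mount"]
    return s
def ray(s,u,v,z):
    d=s["W"][:3,:3]@np.array([(u-s["cx"])/s["fx"],(v-s["cy"])/s["fy"],1]); c=s["W"][:3,3]
    return c+d*(z-c[2])/d[2]
def proj(s,p):
    q=np.linalg.inv(s["W"])@np.append(p,1); return np.array([s["fx"]*q[0]/q[2]+s["cx"],s["fy"]*q[1]/q[2]+s["cy"]])
def st():
    o=robot.get_obs(); print("t",round(o["time"],2),"tcp",o["tool_pos"],"rpy",np.degrees(o["ee_rot"]),"F",o["wrist_force"],"w",round(o["width"],4))
def rows(target,R=None):
    "shift in tool axes mm / turn deg to reach target TCP"
    T=pose(); d=T[:3,:3].T@(np.array(target)-T[:3,3])*1000
    print("rows shift",d.round(1), end=' ')
    if R is not None: print("turn",np.degrees((Ro.from_matrix(T[:3,:3].T@R)).as_rotvec()).round(2),end='')
    print()
def down(yaw): # tool x at yaw in world, y down
    return Ro.from_euler('xyz',[-np.pi/2,0,yaw]).as_matrix()
E
python3 - <<'E'
from h import *
for c in ("scene","side","wrist"):
    s=cam(c); print("==",c)
    for n in ["bowl1","dryer","plate_mid","dial_grip","dial_tip","tab_mid","well_mouth","probe","stand","mat","tin","beaker","brush"]:
        for d in robot.landmark_of(n,c)[:5]:
            if d["p"]>.2: print(n,round(d["p"],2),np.array(d["point"]),proj(s,d["point"]).round())
s=cam("wrist")
# dial & tab by rays
for nm,u,v,z in [("tip",262,140,.066),("lineend",255,160,.075),("offtick",213,175,.06),("tab",309,227,.063),("hole",402,211,.06)]:
    print(nm,ray(s,u,v,z))
st()
E
python3 - <<'E'
import cv2
i=cv2.imread('pics/wrist0.png'); cv2.imwrite('pics/w0c.png',cv2.resize(i[90:270,160:440],None,fx=2.8,fy=2.8,interpolation=cv2.INTER_CUBIC))
i=cv2.imread('pics/scene0.png'); cv2.imwrite('pics/s0c.png',cv2.resize(i[260:420,110:350],None,fx=3.3,fy=3.3,interpolation=cv2.INTER_CUBIC))
E
```

```text
== scene
bowl1 0.91 [ 0.521  -0.3151  0.0019] [242. 360.]
bowl1 0.74 [ 0.3916 -0.3317 -0.0045] [189. 339.]
bowl1 0.74 [ 0.2567 -0.3216 -0.0013] [144. 306.]
bowl1 0.66 [ 0.4298 -0.4616  0.0014] [161. 396.]
dryer 0.62 [ 0.5684  0.1549 -0.0033] [368. 225.]
plate_mid 0.66 [0.5842 0.2287 0.0578] [390. 193.]
dial_grip 0.7 [0.5047 0.0423 0.0968] [325. 217.]
dial_tip 0.58 [0.498  0.0775 0.073 ] [330. 214.]
tab_mid 0.57 [0.5263 0.0102 0.0624] [325. 240.]
tab_mid 0.39 [ 0.3948 -0.3316 -0.0048] [190. 339.]
well_mouth 0.67 [0.6159 0.0147 0.0652] [360. 254.]
probe 0.45 [ 0.6554 -0.2043  0.0116] [325. 348.]
stand 0.59 [ 0.6533 -0.2041  0.0009] [324. 350.]
stand 0.27 [ 0.7946 -0.0432  0.0008] [417. 324.]
mat 0.6 [ 0.457  -0.2613 -0.0023] [233. 328.]
tin 0.91 [ 0.7926 -0.0426 -0.0001] [417. 324.]
brush 0.76 [ 0.6638 -0.4045  0.0046] [274. 432.]
== side
bowl1 0.79 [ 0.2507 -0.3247  0.002 ] [468. 256.]
bowl1 0.76 [ 0.3913 -0.3355  0.0014] [424. 239.]
bowl1 0.76 [ 0.525  -0.3152  0.0063] [382. 228.]
bowl1 0.72 [0.5872 0.2252 0.0604] [248. 305.]
bowl1 0.68 [ 0.4358 -0.4604  0.0007] [429. 217.]
dryer 0.7
[... 615 characters left out ...]
22  0.002 ] [200. 472.]
bowl1 0.84 [ 0.5218 -0.3193  0.0007] [301. 463.]
bowl1 0.5 [0.571  0.1514 0.0057] [345.  58.]
dryer 0.93 [0.5666 0.1515 0.0074] [340.  57.]
dial_grip 0.89 [0.5017 0.0437 0.0905] [261. 184.]
dial_tip 0.75 [0.4989 0.08   0.0725] [259. 136.]
tab_mid 0.93 [0.5335 0.0117 0.0624] [304. 217.]
stand 0.89 [ 0.648  -0.2024 -0.0022] [404. 381.]
mat 0.97 [ 0.4586 -0.2658 -0.0038] [250. 425.]
tin 0.74 [ 0.7881 -0.0433 -0.0007] [542. 255.]
tip [0.5    0.0773 0.066 ]
lineend [0.4951 0.0615 0.075 ]
offtick [0.4555 0.0482 0.06  ]
tab [0.538  0.0027 0.063 ]
hole [0.6205 0.0164 0.06  ]
t 2.3 tcp [0.55   0.     0.2055] rpy [-89.9987  -0.0035   0.0016] F [-0.7307  0.2579 -0.0463] w 0.0941
```

View pics/w0c.png

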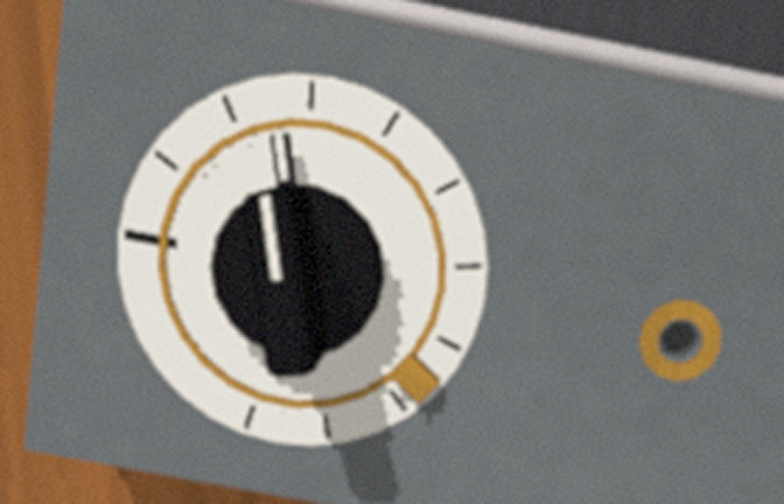

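View pics/s0c.png

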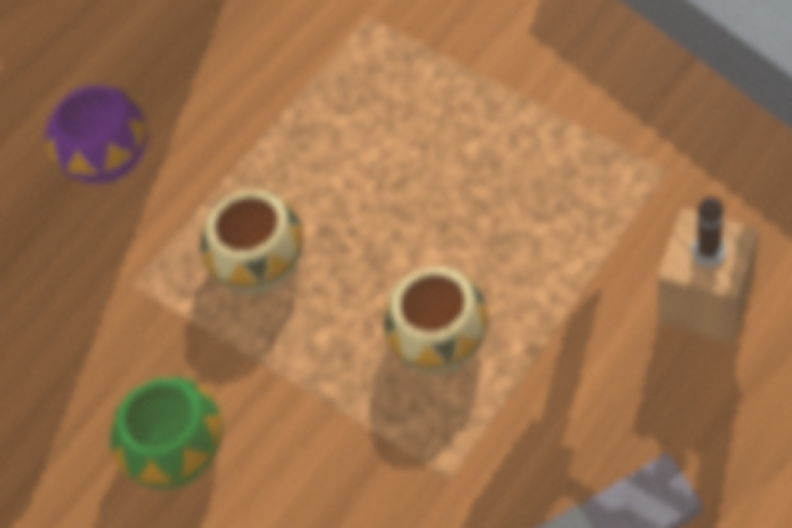

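Two bowls are on the mat at about (0.391,-0.333) and (0.522,-0.316). The crop confirms they are the cream ones with triangles. Next I'll refine the panel geometry.

```bash
python3 - <<'E'
from h import *
s=cam("wrist")
f=lambda x,y:(160+x/2.8,90+y/2.8)
for nm,x,y,z in [("scale",302,258,.06),("off",150,239,.06),("tab",417,377,.065),("hole",680,340,.06),("tip",280,135,.068),("tabhalf",419,377,.0635)]:
    print(nm,ray(s,*f(x,y),z))
c=ray(s,*f(302,258),.06)[:2]
o=ray(s,*f(150,239),.06)[:2]-c; t=ray(s,*f(417,377),.065)[:2]-c; p=ray(s,*f(280,135),.068)[:2]-c; h=ray(s,*f(680,340),.06)[:2]-c
a=lambda v:np.degrees(np.arctan2(v[1],v[0]))
print("off",a(o),"tab",a(t),np.linalg.norm(t),"tip",a(p),np.linalg.norm(p),"hole",a(h))
rows([c[0],c[1],.15],down(np.radians(a(p)-90)))
# appliance edges at z=.06
e=[ray(s,u,v,.06)[:2] for u,v in[(168,250),(415,295),(190,70),(482,130)]]
print(e,a(e[1]-e[0]),a(e[3]-e[2]))
E
```

```text
scale [0.5026 0.042  0.06  ]
off [0.4559 0.0479 0.06  ]
tab [0.5381 0.0053 0.065 ]
hole [0.6213 0.0161 0.06  ]
tip [0.4988 0.0787 0.068 ]
tabhalf [0.5386 0.005  0.0635]
off 172.82002470910928 tab -45.995224081900766 0.05103009041915028 tip 96.0001154500634 0.03688895062357979 hole -12.323864958556786
rows shift [-47.4  55.5  42. ] turn [ 0.   -6.    0.01]
[array([ 0.4091, -0.0193]), array([ 0.6371, -0.0638]), array([0.4435, 0.1318]), array([0.6839, 0.0852])] -11.042683567631478 -10.972923526593206
```

```bash
python3 -m creep '[[-25,28,22,0,-3,0,0],[-47,50,42,0,-5.5,0,0],[-47,70,42,0,-5.5,0,0],[-47,70,42,0,-5.5,0,0]]'; python3 - <<'E'
from h import *
st(); s=cam("wrist"); cv2.imwrite("pics/w1.png",s["color"]); rows([.5026,.042,.081],down(np.radians(5.5)))
E
```

```text
time: 2.85
tool_pos: [0.5016, 0.0422, 0.1339]
ee_rot: [-1.57, 0.004, 0.096]
wrist_force: [0.6, -0.6, 0.2]
width: 0.0942
t 2.85 tcp [0.5016 0.0422 0.1339] rpy [-89.9793   0.2016   5.5228] F [ 0.6447 -0.621   0.1757] w 0.0942
rows shift [-0.  54.2  0. ] turn [-0.    0.   -0.06]
```

View pics/w1.png

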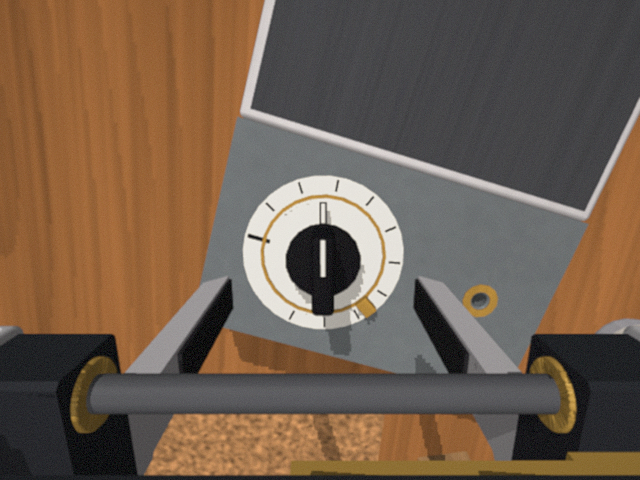

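The bar grip is vertical at (323,270), centred between the fingers, and the pointer is in line with it. I'll descend and close.

```bash
python3 -m creep '[[0,30,0,0,0,0,0],[0,53,0,0,0,0,100],[0,53,0,0,0,0,255],[0,53,0,0,0,0,255],[0,53,0,0,0,0,255]]'; python3 -m creep '[[0,0,0,0,0,0,255],[0,0,0,0,0,0,255],[0,0,0,0,0,0,255]]'
```

```text
time: 3.52
tool_pos: [0.5043, 0.0419, 0.0843]
ee_rot: [-1.571, -0.003, 0.096]
wrist_force: [0.1, 0.1, -0.0]
width: 0.0576
time: 3.9
tool_pos: [0.5031, 0.042, 0.0826]
ee_rot: [-1.571, -0.0, 0.096]
wrist_force: [0.9, -0.3, -0.3]
width: 0.0272
```

```bash
python3 -m creep '[[0,0,0,0,0,0,255],[0,0,0,0,0,0,255],[0,0,0,0,0,0,255]]'; python3 -m creep '[[0,0,0,0,-8,0,255],[0,0,0,0,-16,0,255],[0,0,0,0,-24,0,255],[0,0,0,0,-32,0,255],[0,0,0,0,-40,0,255]]';  python3 -m creep '[[0,0,0,0,-8,0,255],[0,0,0,0,-16,0,255],[0,0,0,0,-22,0,255],[0,0,0,0,-26,0,255],[0,0,0,0,-28,0,255]]'; python3 -c "
from h import *
o=robot.get_obs();st();print(o['wrist_torque'],o['joint_positions'])"
```

```text
time: 4.28
tool_pos: [0.5014, 0.0419, 0.0824]
ee_rot: [-1.571, 0.004, 0.096]
wrist_force: [-6.1, -1.3, 4.3]
width: 0.0134
time: 4.9
tool_pos: [0.5, 0.0412, 0.0824]
ee_rot: [-1.567, 0.006, 0.798]
wrist_force: [-8.1, -2.6, 6.4]
width: 0.0139
time: 5.52
tool_pos: [0.4994, 0.0402, 0.0824]
ee_rot: [-1.564, 0.006, 1.284]
wrist_force: [-11.0, -5.1, 6.5]
width: 0.0136
t 5.53 tcp [0.4994 0.0402 0.0824] rpy [-89.6042   0.3424  73.5464] F [-10.9668  -5.0961   6.4854] w 0.0136
[-0.7843  1.8331 -0.0325] [-0.03    0.0436  1.6645 -0.0041  1.4417 -1.3131]
```

```bash
python3 -m creep '[[0,0,0,0,-2,0,255],[0,0,0,0,-4,0,255],[0,0,0,0,-5,0,255],[0,0,0,0,-5,0,255]]'; python3 -c "
from h import *
o=robot.get_obs();st();print(o['wrist_torque'])
s=cam('wrist'); cv2.imwrite('pics/w2.png',s['color'])"
python3 -m creep '[[0,0,0,0,-2,0,255],[0,0,0,0,-3,0,255],[0,0,0,0,-3,0,255]]'; python3 -c "
from h import *
o=robot.get_obs();st();print(o['wrist_torque'])"
```

```text
time: 6.02
tool_pos: [0.4994, 0.04, 0.0824]
ee_rot: [-1.563, 0.006, 1.37]
wrist_force: [-10.2, -4.6, 7.8]
width: 0.0136
t 6.03 tcp [0.4994 0.04   0.0824] rpy [-89.5705   0.3281  78.4773] F [-10.1645  -4.6316   7.7904] w 0.0136
[-0.8227  1.8123  0.0153]
time: 6.45
tool_pos: [0.4994, 0.04, 0.0824]
ee_rot: [-1.563, 0.005, 1.42]
wrist_force: [-10.4, -4.7, 8.2]
width: 0.014
t 6.45 tcp [0.4994 0.04   0.0824] rpy [-89.5518   0.2914  81.3715] F [-10.4488  -4.7208   8.2273] w 0.014
[-0.802   1.9067 -0.5827]
```

View pics/w2.png

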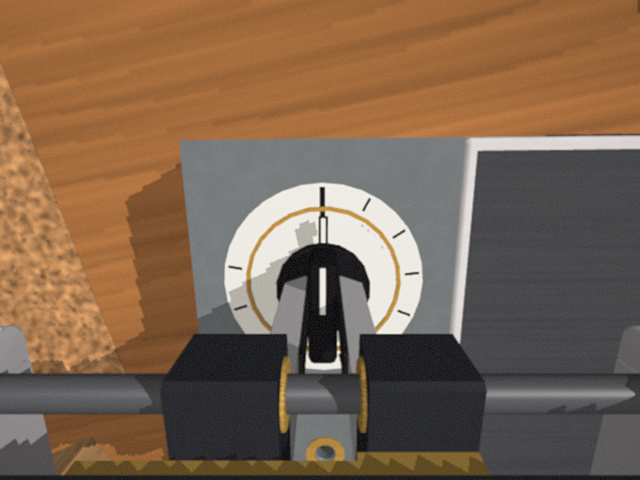

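The z-torque jumped to -0.58 N m, so the dial is on its stop, and the pointer lines up with the long tick at (323,200). I'll ease the torque by 2°, release and rise.

```bash
python3 -m creep '[[0,0,0,0,1.5,0,255],[0,0,0,0,1.5,0,0],[0,0,0,0,1.5,0,0],[0,0,0,0,1.5,0,0]]'; python3 -m creep '[[0,-30,0,0,0,0,0],[0,-80,0,0,0,0,0],[0,-130,0,0,0,0,0],[0,-130,0,0,0,0,0]]'; python3 - <<'E'
from h import *
st(); s=cam("wrist"); cv2.imwrite("pics/w3.png",s["color"])
s2=cam("scene"); cv2.imwrite("pics/s3.png",s2["color"][150:450,100:500])
for c in("scene","side","wrist"):
    if c=="side": cam("side")
    for d in robot.landmark_of("bowl1",c): print(c,d["p"],np.array(d["point"]))
E
```

```text
time: 6.95
tool_pos: [0.5034, 0.0422, 0.0825]
ee_rot: [-1.572, -0.0, 1.397]
wrist_force: [0.3, 0.9, 0.2]
width: 0.04
time: 7.45
tool_pos: [0.5059, 0.0421, 0.218]
ee_rot: [-1.582, -0.002, 1.397]
wrist_force: [0.5, 0.5, -0.2]
width: 0.0801
t 7.45 tcp [0.5059 0.0421 0.218 ] rpy [-90.6304  -0.1049  80.0212] F [ 0.5172  0.4916 -0.2095] w 0.0801
scene 0.93 [ 0.3962 -0.3327 -0.0024]
scene 0.67 [ 0.4297 -0.4627  0.0042]
scene 0.57 [ 0.2534 -0.3237  0.0018]
side 0.79 [ 0.3921 -0.3361  0.0018]
side 0.58 [ 0.4322 -0.4616 -0.0007]
side 0.55 [ 0.2517 -0.3248 -0.0023]
side 0.54 [ 0.5239 -0.3167  0.0044]
side 0.47 [0.3373 0.4202 0.0004]
side 0.46 [0.5896 0.2264 0.0622]
wrist 0.7 [ 0.5221 -0.3175 -0.0014]
```

View pics/w3.png

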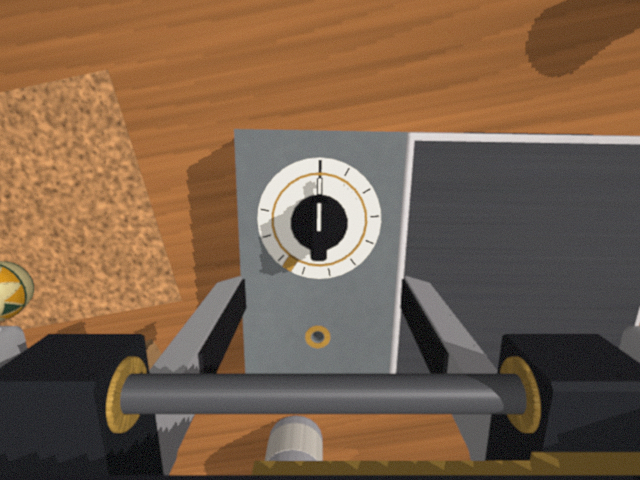

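View pics/s3.png

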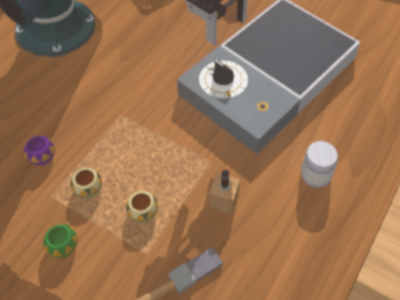

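The pointer at (319,185) meets the off tick, so the dial is off. Now bowl A at about (0.522,-0.317).

```bash
python3 - <<'E'
from h import *
rows([.522,-.317,.17],down(0))
E
```

```text
rows shift [-350.2   40.3  -82. ] turn [-0.15 80.01 -0.17]
```

```bash
python3 -m creep '[[-50,8,-12,0,10,0,0],[-100,16,-24,0,20,0,0],[-150,20,-36,0,30,0,0],[-210,24,-48,0,40,0,0],[-270,28,-62,0,50,0,0]]'; python3 - <<'E'
from h import *
rows([.522,-.317,.17],down(0))
E
```

```text
time: 8.38
tool_pos: [0.5165, -0.2361, 0.1829]
ee_rot: [-1.569, 0.001, 0.518]
wrist_force: [1.4, -0.2, 0.7]
width: 0.0943
rows shift [-35.3  12.8 -73. ] turn [-0.1  29.69 -0.07]
```

```bash
python3 -m creep '[[-17,6,-36,0,10,0,0],[-35,10,-72,0,20,0,0],[-35,10,-72,0,30,0,0],[-35,10,-72,0,30,0,0]]'; python3 - <<'E'
from h import *
st()
s=cam("wrist"); cv2.imwrite("pics/w4.png",s["color"])
for d in robot.landmark_of("bowl1","wrist"): print(d["p"],np.array(d["point"]))
E
```

```text
time: 8.88
tool_pos: [0.5222, -0.3146, 0.1726]
ee_rot: [-1.569, 0.002, 0.001]
wrist_force: [1.1, 0.6, 0.6]
width: 0.094
t 8.88 tcp [ 0.5222 -0.3146  0.1726] rpy [-89.8842   0.1407   0.0679] F [1.0611 0.5867 0.6317] w 0.094
0.91 [ 0.4337 -0.4603  0.0053]
0.74 [ 0.5245 -0.3189  0.    ]
0.68 [ 0.3922 -0.3321 -0.001 ]
0.6 [ 0.2532 -0.3252  0.0002]
```

View pics/w4.png

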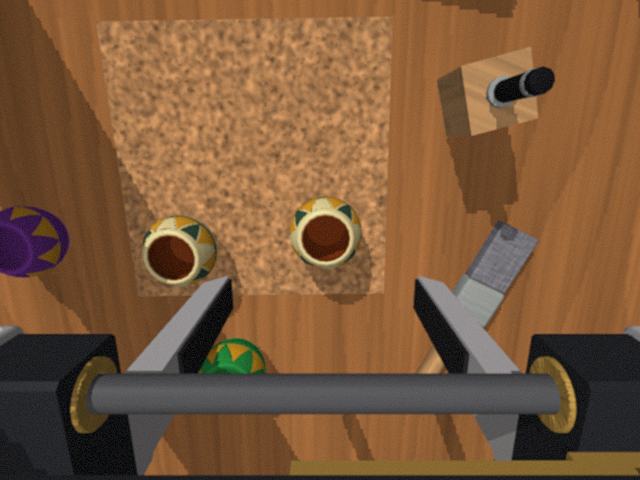

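```bash
python3 - <<'E'
from h import *
s=cam("wrist")
for u,v in[(326,239),(172,259)]: print(ray(s,u,v,.05))
b=ray(s,326,239,.05); b[2]=.008; rows(b,down(0)); st()
print(ray(s,500,92,.065), ray(s,538,80,.115))
E
```

```text
[ 0.5255 -0.3173  0.05  ]
[ 0.3936 -0.3353  0.05  ]
rows shift [  2.8 166.   -3.5] turn [-0.03  0.16 -0.04]
t 9.03 tcp [ 0.5228 -0.3139  0.174 ] rpy [-89.9658   0.0386   0.1647] F [-0.4823  0.2085  0.2883] w 0.0941
[ 0.651  -0.2031  0.065 ] [ 0.6506 -0.2025  0.115 ]
```

```bash
python3 -m creep '[[2,60,-3,0,0,0,0],[2,115,-3.5,0,0,0,0],[2,150,-3.5,0,0,0,0],[2,164,-3.5,0,0,0,0],[2,165,-3.5,0,0,0,100]]'; python3 -m creep '[[0,0,0,0,0,0,255],[0,0,0,0,0,0,255],[0,0,0,0,0,0,255],[0,0,0,0,0,0,255]]';python3 -c "
from h import *
st()"
```

```text
time: 9.65
tool_pos: [0.5249, -0.3176, 0.0094]
ee_rot: [-1.57, 0.0, 0.001]
wrist_force: [-0.2, -0.8, -0.8]
width: 0.0871
time: 10.15
tool_pos: [0.5259, -0.3188, 0.0116]
ee_rot: [-1.573, -0.003, -0.0]
wrist_force: [-0.5, 0.2, 5.5]
width: 0.0622
t 10.15 tcp [ 0.5259 -0.3188  0.0116] rpy [-90.1191  -0.1531  -0.0002] F [-0.541   0.1996  5.5055] w 0.0622
```

```bash
python3 -m creep '[[0,0,0,0,0,0,255],[0,0,0,0,0,0,255]]'; python3 -m creep '[[0,-5,0,0,0,0,255],[0,-20,0,0,0,0,255],[0,-40,0,0,0,0,255],[0,-40,0,0,0,0,255]]';python3 -c "
from h import *
st(); s=cam('wrist'); cv2.imwrite('pics/w5.png',s['color']); s=cam('side');cv2.imwrite('pics/side5.png',cv2.resize(s['color'][130:300,220:500],None,fx=2.8,fy=2.8))"
```

```text
time: 10.4
tool_pos: [0.5258, -0.3188, 0.0116]
ee_rot: [-1.573, -0.003, -0.0]
wrist_force: [-0.7, 0.5, 5.6]
width: 0.0626
time: 10.9
tool_pos: [0.5266, -0.3193, 0.0529]
ee_rot: [-1.574, -0.005, 0.0]
wrist_force: [-0.3, -0.2, -1.3]
width: 0.0622
t 10.9 tcp [ 0.5266 -0.3193  0.0529] rpy [-90.2067  -0.2866   0.0008] F [-0.271  -0.1742 -1.3403] w 0.0622
```

View pics/w5.png

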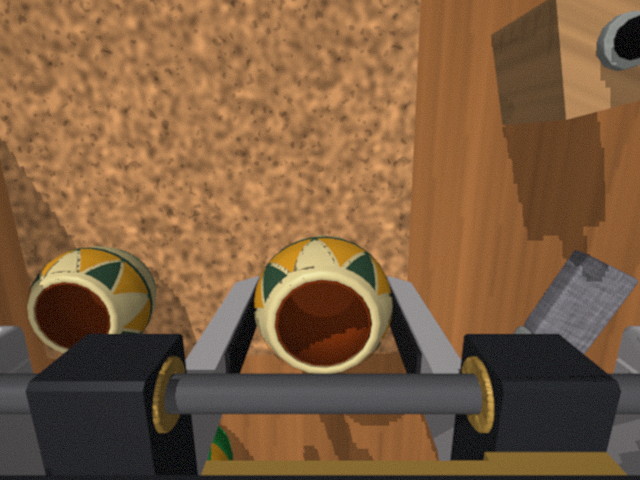

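View pics/side5.png

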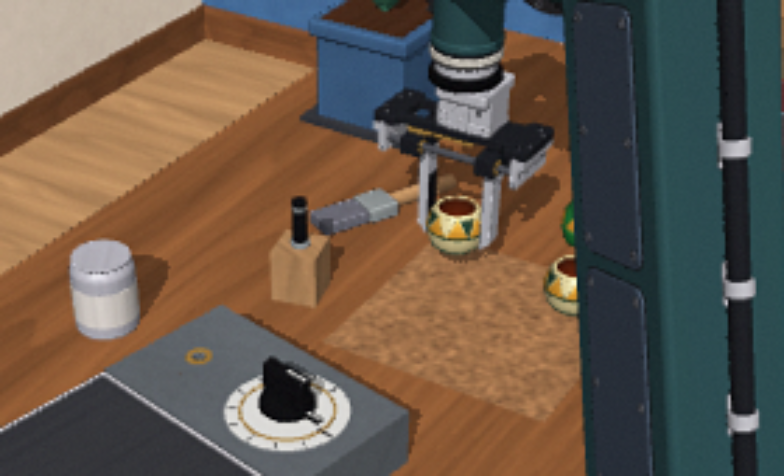

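Bowl A is lifted level between the fingers (mouth at (323,320) in the wrist image). I'll carry it high to the plate.

```bash
python3 -m creep '[[0,-50,0,0,0,0,255],[0,-100,10,0,0,0,255],[10,-150,50,0,0,0,255],[30,-160,100,0,2,0,255],[50,-160,150,0,4,0,255]]'; python3 -m creep '[[15,0,55,0,2,0,255],[30,0,110,0,4,0,255],[45,0,165,0,6,0,255],[60,0,220,0,7,0,255],[70,0,270,0,7,0,255]]'; python3 -c "
from h import *
st();rows([.650,.260,.10],down(np.radians(-11)))"
```

```text
time: 11.62
tool_pos: [0.5758, -0.167, 0.2112]
ee_rot: [-1.572, -0.003, -0.072]
wrist_force: [0.9, -0.2, -1.4]
width: 0.0624
time: 12.25
tool_pos: [0.6636, 0.0985, 0.2081]
ee_rot: [-1.571, 0.002, -0.192]
wrist_force: [-0.5, -0.4, -0.7]
width: 0.0623
t 12.25 tcp [0.6636 0.0985 0.2081] rpy [-90.0305   0.1077 -10.9755] F [-0.4589 -0.387  -0.6799] w 0.0623
rows shift [-43.9 108.1 156.1] turn [ 0.03  0.02 -0.11]
```

```bash
python3 -m creep '[[-15,0,52,0,0,0,255],[-30,20,104,0,0,0,255],[-44,60,156,0,0,0,255],[-44,100,156,0,0,0,255],[-44,108,156,0,0,0,255]]'; python3 -c "
from h import *
st();rows([.650,.260,.075],down(np.radians(-11)));s=cam('wrist'); cv2.imwrite('pics/w6.png',s['color'])"
```

```text
time: 12.88
tool_pos: [0.6468, 0.2579, 0.0955]
ee_rot: [-1.576, 0.009, -0.19]
wrist_force: [-0.8, -0.6, -0.8]
width: 0.0623
t 12.88 tcp [0.6468 0.2579 0.0955] rpy [-90.2934   0.5229 -10.9146] F [-0.8433 -0.5943 -0.7552] w 0.0623
rows shift [ 2.9 20.5  2.7] turn [ 0.29  0.09 -0.52]
```

View pics/w6.png

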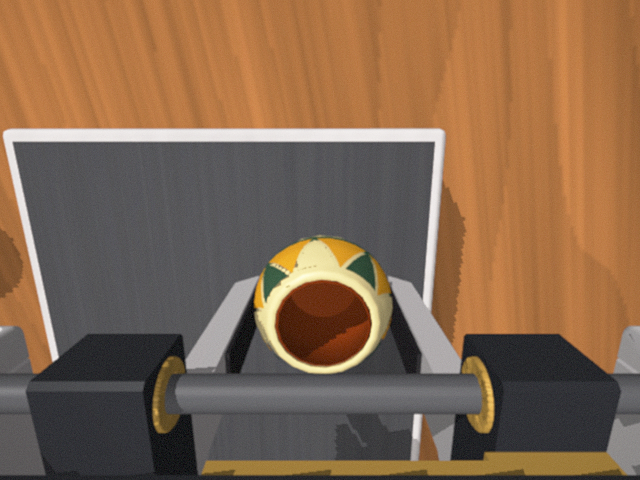

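Bowl A is over the plate, inside the right edge at about column 435. I'll lower it.

```bash
python3 -m creep '[[0,12,0,0,0,0,255],[0,20,0,0,0,0,255],[0,22,0,0,0,0,255],[0,22,0,0,0,0,255]]'; python3 -c "
from h import *
st()"
```

```text
time: 13.42
tool_pos: [0.6505, 0.2577, 0.0801]
ee_rot: [-1.57, -0.001, -0.192]
wrist_force: [-0.5, 0.3, -0.9]
width: 0.0624
t 13.43 tcp [0.6505 0.2577 0.0801] rpy [-89.974   -0.0444 -11.0283] F [-0.5085  0.3477 -0.9144] w 0.0624
```

```bash
python3 -m creep '[[0,3,0,0,0,0,255],[0,5,0,0,0,0,255],[0,5,0,0,0,0,255]]';python3 -m creep '[[0,1.5,0,0,0,0,255],[0,2.5,0,0,0,0,255],[0,2.5,0,0,0,0,255]]'; python3 -c "
from h import *
st()"
```

```text
time: 13.8
tool_pos: [0.65, 0.258, 0.0742]
ee_rot: [-1.571, 0.0, -0.192]
wrist_force: [-0.1, 0.3, -0.6]
width: 0.0623
time: 14.18
tool_pos: [0.65, 0.2579, 0.0719]
ee_rot: [-1.571, 0.0, -0.192]
wrist_force: [-0.7, 0.7, -1.2]
width: 0.0625
t 14.18 tcp [0.65   0.2579 0.0719] rpy [-90.0082   0.0091 -10.9994] F [-0.7487  0.6873 -1.1518] w 0.0625
```

```bash
python3 -m creep '[[0,1,0,0,0,0,255],[0,1.5,0,0,0,0,255],[0,1.5,0,0,0,0,255]]'; python3 -c "
from h import *
st()"
```

```text
time: 14.55
tool_pos: [0.6502, 0.2581, 0.0716]
ee_rot: [-1.57, -0.001, -0.192]
wrist_force: [-2.6, -1.6, 4.9]
width: 0.0627
t 14.55 tcp [0.6502 0.2581 0.0716] rpy [-89.9722  -0.0445 -10.9941] F [-2.6019 -1.63    4.8612] w 0.0627
```

Contact, 5 N. Releasing and rising.

```bash
python3 -m creep '[[0,0,0,0,0,0,0],[0,0,0,0,0,0,0],[0,0,0,0,0,0,0],[0,0,0,0,0,0,0]]'; python3 -m creep '[[0,-15,0,0,0,0,0],[0,-45,0,0,0,0,0],[0,-90,0,0,0,0,0],[0,-140,0,0,0,0,0],[0,-140,0,0,0,0,0]]'; python3 -c "
from h import *
st();s=cam('wrist'); cv2.imwrite('pics/w7.png',s['color'])
rows([.54,-.25,.21],down(0))
s=cam('scene')
for d in robot.landmark_of('bowl1','scene'): print(d['p'],np.array(d['point']))
s=cam('side')
for d in robot.landmark_of('bowl1','side'): print(d['p'],np.array(d['point']))
"
```

```text
time: 15.05
tool_pos: [0.6501, 0.2579, 0.0701]
ee_rot: [-1.571, 0.0, -0.192]
wrist_force: [0.1, 0.3, -0.4]
width: 0.0936
time: 15.68
tool_pos: [0.6527, 0.2588, 0.2191]
ee_rot: [-1.564, -0.012, -0.192]
wrist_force: [0.7, 0.3, 0.9]
width: 0.0943
t 15.68 tcp [0.6527 0.2588 0.2191] rpy [-89.6193  -0.7155 -10.9996] F [0.6524 0.2911 0.9346] w 0.0943
rows shift [ -12.5    3.2 -520.4] turn [ -0.18 -11.     0.43]
0.82 [0.6503 0.2598 0.0581]
0.71 [ 0.4281 -0.4625  0.0015]
0.71 [ 0.2502 -0.3237  0.0029]
0.61 [ 0.394  -0.3339 -0.0009]
0.8 [ 0.3908 -0.3354 -0.0029]
0.59 [ 0.4332 -0.461   0.0028]
```

View pics/w7.png

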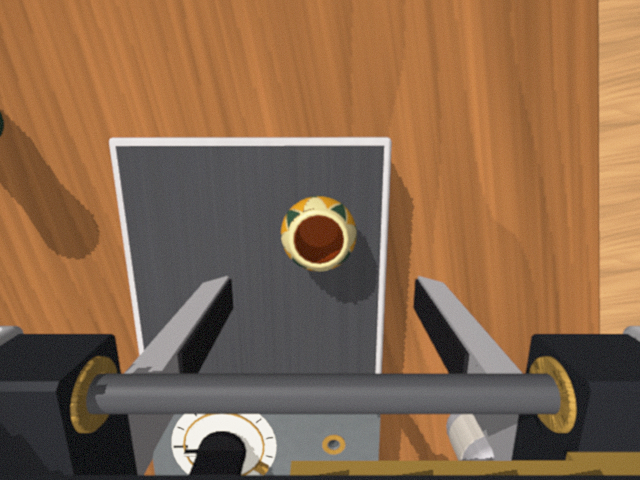

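Bowl A stands at (0.650,0.260), upright on the plate. Now for bowl B.

```bash
python3 -m creep '[[-10,0,-60,0,0,0,0],[-20,0,-120,0,-3,0,0],[-30,0,-180,0,-6,0,0],[-40,0,-240,0,-9,0,0],[-50,0,-300,0,-11,0,0]]'; python3 -c "
from h import *
st();rows([.393,-.334,.17],down(0))"
```

```text
time: 16.55
tool_pos: [0.542, -0.0285, 0.2086]
ee_rot: [-1.571, 0.003, 0.001]
wrist_force: [-0.1, -0.8, 0.3]
width: 0.0943
t 16.55 tcp [ 0.542  -0.0285  0.2086] rpy [-89.9832   0.175    0.0855] F [-0.06   -0.85    0.3449] w 0.0943
rows shift [-149.4   38.9 -305.2] turn [-0.02  0.09 -0.18]
```

```bash
python3 -m creep '[[-25,5,-50,0,0,0,0],[-50,10,-100,0,0,0,0],[-75,15,-150,0,0,0,0],[-100,20,-200,0,0,0,0],[-125,30,-250,0,0,0,0]]'; python3 -m creep '[[-24,9,-50,0,0,0,0],[-24,9,-54,0,0,0,0],[-24,9,-54,0,0,0,0]]';python3 -c "
from h import *
st();s=cam('wrist'); cv2.imwrite('pics/w8.png',s['color'])"
```

```text
time: 17.18
tool_pos: [0.4173, -0.278, 0.179]
ee_rot: [-1.57, 0.001, 0.0]
wrist_force: [-0.0, -0.5, 0.4]
width: 0.0937
time: 17.55
tool_pos: [0.3945, -0.3304, 0.1703]
ee_rot: [-1.568, 0.001, -0.001]
wrist_force: [0.3, -0.5, 0.4]
width: 0.0938
t 17.55 tcp [ 0.3945 -0.3304  0.1703] rpy [-89.8628   0.0683  -0.0428] F [ 0.3084 -0.5084  0.3998] w 0.0938
```

View pics/w8.png

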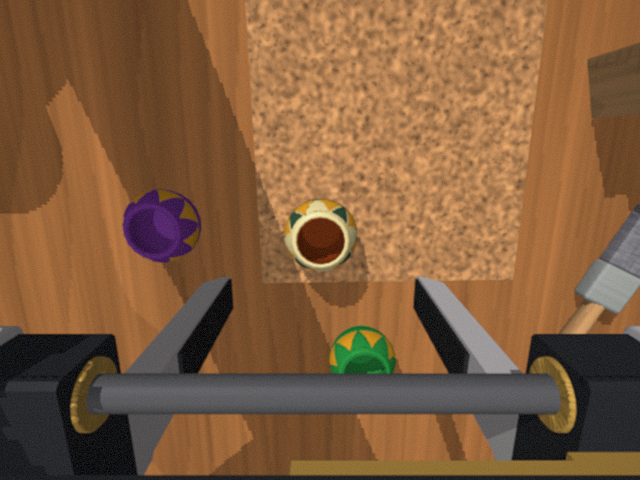

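```bash
python3 -c "
from h import *
s=cam('wrist'); b=ray(s,320.5,240,.05); print(b); b[2]=.007; rows(b,down(0)); st()"
```

```text
[ 0.3933 -0.3333  0.05  ]
rows shift [ -2.1 164.2  -3.7] turn [-0.06  0.09 -0.01]
t 17.65 tcp [ 0.3953 -0.3298  0.1712] rpy [-89.9422   0.0053   0.0927] F [-0.6859  0.4778 -0.7848] w 0.0939
```

```bash
python3 -m creep '[[-2,60,-4,0,0,0,0],[-2,115,-4,0,0,0,0],[-2,150,-4,0,0,0,0],[-2,163,-4,0,0,0,0],[-2,164,-4,0,0,0,0]]'; python3 -m creep '[[0,0,0,0,0,0,255],[0,0,0,0,0,0,255],[0,0,0,0,0,0,255],[0,0,0,0,0,0,255],[0,0,0,0,0,0,255]]';python3 -m creep '[[0,0,0,0,0,0,255],[0,-5,0,0,0,0,255],[0,-20,0,0,0,0,255],[0,-40,0,0,0,0,255],[0,-40,0,0,0,0,255]]';python3 -c "
from h import *
st();s=cam('wrist'); cv2.imwrite('pics/w9.png',s['color'])"
```

```text
time: 18.27
tool_pos: [0.3934, -0.3343, 0.0076]
ee_rot: [-1.571, -0.0, 0.002]
wrist_force: [0.0, 0.4, -0.3]
width: 0.0938
time: 18.9
tool_pos: [0.3931, -0.3355, 0.0085]
ee_rot: [-1.572, -0.001, -0.0]
wrist_force: [-0.6, 0.1, 4.7]
width: 0.0624
time: 19.52
tool_pos: [0.394, -0.3362, 0.0498]
ee_rot: [-1.574, -0.003, 0.0]
wrist_force: [-0.3, -0.5, -0.2]
width: 0.0626
t 19.52 tcp [ 0.394  -0.3362  0.0498] rpy [-90.1918  -0.1882   0.004 ] F [-0.3359 -0.48   -0.153 ] w 0.0626
```

View pics/w9.png

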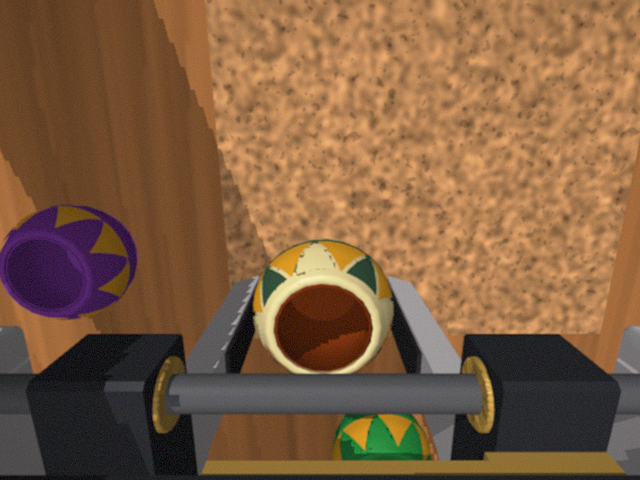

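Bowl B is held level. I'll carry it to (0.531,0.197).

```bash
python3 -m creep '[[0,-50,5,0,0,0,255],[10,-100,30,0,0,0,255],[25,-140,75,0,0,0,255],[40,-150,125,0,2,0,255],[55,-150,175,0,4,0,255]]'; python3 -m creep '[[15,0,55,0,2,0,255],[30,0,110,0,4,0,255],[45,0,165,0,6,0,255],[60,0,220,0,7,0,255],[70,0,270,0,7,0,255]]'; python3 -c "
from h import *
st();rows([.531,.1965,.09],down(np.radians(-11)))"
```

```text
time: 20.2
tool_pos: [0.4484, -0.1587, 0.1982]
ee_rot: [-1.571, -0.002, -0.072]
wrist_force: [0.9, -0.6, -2.0]
width: 0.0624
time: 20.82
tool_pos: [0.5364, 0.1065, 0.1961]
ee_rot: [-1.571, 0.002, -0.191]
wrist_force: [0.5, -0.4, -0.6]
width: 0.0622
t 20.82 tcp [0.5364 0.1065 0.1961] rpy [-90.0366   0.1016 -10.9714] F [ 0.478  -0.4275 -0.5853] w 0.0622
rows shift [-22.2 106.1  87.4] turn [ 0.04  0.03 -0.1 ]
```

```bash
python3 -m creep '[[-11,0,44,0,0,0,255],[-22,20,87,0,0,0,255],[-22,60,87,0,0,0,255],[-22,100,87,0,0,0,255],[-22,106,87,0,0,0,255]]';python3 -m creep '[[0,6,0,0,0,0,255],[0,10,0,0,0,0,255],[0,10,0,0,0,0,255],[0,10,0,0,0,0,255]]'; python3 -c "
from h import *
st();s=cam('wrist'); cv2.imwrite('pics/w10.png',s['color'])"
```

```text
time: 21.45
tool_pos: [0.5282, 0.1934, 0.0867]
ee_rot: [-1.575, 0.009, -0.192]
wrist_force: [0.2, -0.6, -0.8]
width: 0.0625
time: 21.95
tool_pos: [0.5321, 0.1941, 0.0826]
ee_rot: [-1.57, -0.002, -0.192]
wrist_force: [0.0, -1.2, -0.7]
width: 0.0624
t 21.95 tcp [0.5321 0.1941 0.0826] rpy [-89.9519  -0.1021 -11.0109] F [ 0.0283 -1.1967 -0.7309] w 0.0624
```

View pics/w10.png

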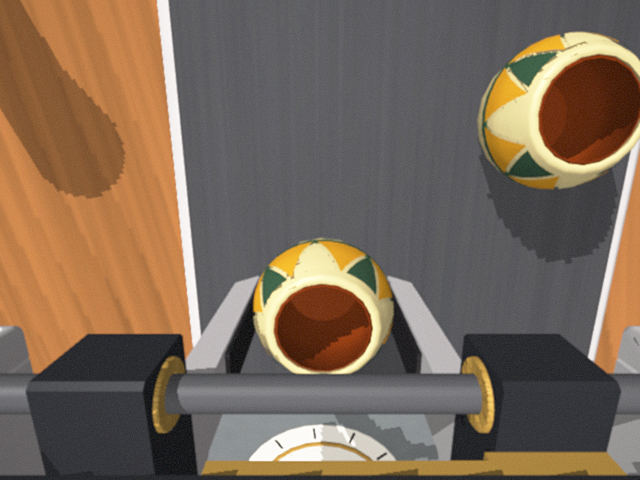

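```bash
python3 -m creep '[[0,6,0,0,0,0,255],[0,10,0,0,0,0,255],[0,11,0,0,0,0,255],[0,11,0,0,0,0,255]]';python3 -m creep '[[0,1.5,0,0,0,0,255],[0,3,0,0,0,0,255],[0,3,0,0,0,0,255]]'
```

```text
time: 22.5
tool_pos: [0.5313, 0.1941, 0.0703]
ee_rot: [-1.571, 0.0, -0.192]
wrist_force: [-0.1, -0.7, -0.3]
width: 0.0628
time: 22.88
tool_pos: [0.5317, 0.1942, 0.0685]
ee_rot: [-1.57, -0.001, -0.192]
wrist_force: [-2.1, -0.7, 3.4]
width: 0.0626
```

```bash
python3 -m creep '[[0,0.5,0,0,0,0,255],[0,0.5,0,0,0,0,0],[0,0.5,0,0,0,0,0],[0,0.5,0,0,0,0,0],[0,0.5,0,0,0,0,0]]'; python3 -m creep '[[0,-15,0,0,0,0,0],[0,-45,0,0,0,0,0],[0,-90,0,0,0,0,0],[0,-150,0,0,0,0,0],[0,-150,0,0,0,0,0]]'; python3 -c "
from h import *
st();s=cam('wrist'); cv2.imwrite('pics/w11.png',s['color'])
for u,v in []: pass
for c in ('scene','side'):
    cam(c)
    for d in robot.landmark_of('bowl1',c): print(d['p'],np.array(d['point']))
"
```

```text
time: 23.5
tool_pos: [0.5314, 0.194, 0.0667]
ee_rot: [-1.571, 0.0, -0.192]
wrist_force: [0.1, 0.3, 0.5]
width: 0.0935
time: 24.12
tool_pos: [0.5346, 0.1949, 0.2255]
ee_rot: [-1.564, -0.013, -0.192]
wrist_force: [0.1, -0.7, 0.9]
width: 0.094
t 24.12 tcp [0.5346 0.1949 0.2255] rpy [-89.6364  -0.7672 -11.0014] F [ 0.0793 -0.7123  0.9488] w 0.094
0.92 [ 0.2525 -0.3254  0.0009]
0.89 [0.6519 0.2638 0.0597]
0.79 [ 0.4311 -0.4597  0.0046]
0.64 [0.5336 0.1967 0.0577]
0.91 [ 0.4313 -0.4607  0.0018]
0.83 [0.5325 0.1973 0.0595]
0.81 [ 0.2535 -0.3239  0.0023]
0.78 [0.652  0.2609 0.064 ]
```

View pics/w11.png

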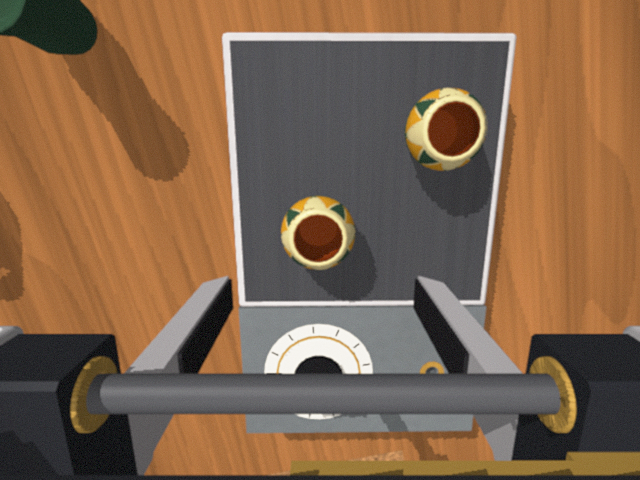

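Both bowls are upright on the plate, well apart. Next is the probe.

```bash
python3 -c "
from h import *
rows([.651,-.203,.19],down(np.radians(-11)))"; python3 -m creep '[[25,0,-50,0,0,0,0],[50,0,-100,0,0,0,0],[75,0,-150,0,0,0,0],[100,0,-200,0,0,0,0],[130,5,-255,0,0,0,0]]'; python3 -c "
from h import *
rows([.651,-.203,.19],down(np.radians(-11)))"
```

```text
rows shift [ 194.    25.  -366.5] turn [ 0.09  0.   -0.18]
time: 25.0
tool_pos: [0.6101, -0.082, 0.2106]
ee_rot: [-1.57, 0.002, -0.191]
wrist_force: [0.6, 0.1, -0.1]
width: 0.094
rows shift [  63.2   20.4 -111. ] turn [-0.02  0.04 -0.12]
```

```bash
python3 -m creep '[[25,5,-50,0,0,0,0],[50,15,-95,0,0,0,0],[63,18,-110,0,0,0,0],[63,18,-110,0,0,0,0],[63,18,-110,0,0,0,0]]'; python3 -c "
from h import *
st();s=cam('wrist'); cv2.imwrite('pics/w12.png',s['color'])"
```

```text
time: 25.62
tool_pos: [0.6507, -0.1997, 0.1932]
ee_rot: [-1.57, 0.002, -0.191]
wrist_force: [0.5, -0.2, -0.7]
width: 0.0943
t 25.62 tcp [ 0.6507 -0.1997  0.1932] rpy [-89.9511   0.1059 -10.9573] F [ 0.5255 -0.1758 -0.6925] w 0.0943
```

View pics/w12.png

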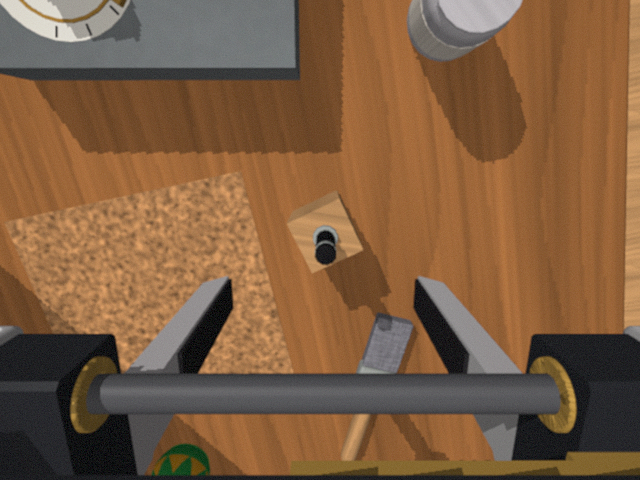

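```bash
python3 -c "
from h import *
s=cam('wrist'); im=s['color'];cv2.imwrite('pics/w12c.png',cv2.resize(im[190:290,270:390],None,fx=5,fy=5,interpolation=cv2.INTER_CUBIC))
print(ray(s,325.5,256,.115),ray(s,325.5,235,.065)); st()"
```

```text
[ 0.6522 -0.2041  0.115 ] [ 0.6531 -0.2009  0.065 ]
t 25.73 tcp [ 0.651  -0.1993  0.1943] rpy [-89.9827  -0.0047 -10.9094] F [-0.4244  0.6139  0.5287] w 0.094
```

View pics/w12c.png

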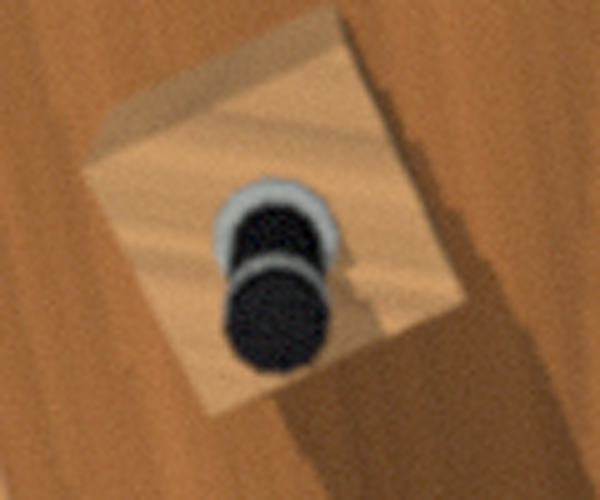

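```bash
python3 -m creep '[[2,30,-3.4,0,0,0,0],[2,80,-3.4,0,0,0,0],[2,110,-3.4,0,0,0,0],[2,117,-3.4,0,0,0,0],[2,117,-3.4,0,0,0,60]]'; python3 -c "
from h import *
st();s=cam('wrist'); cv2.imwrite('pics/w13.png',s['color'])"
```

```text
time: 26.35
tool_pos: [0.6529, -0.2039, 0.0781]
ee_rot: [-1.571, -0.001, -0.191]
wrist_force: [0.0, -0.1, 0.0]
width: 0.0875
t 26.35 tcp [ 0.6529 -0.2039  0.0781] rpy [-90.0109  -0.0697 -10.948 ] F [ 0.043  -0.0729  0.0153] w 0.0875
```

View pics/w13.png

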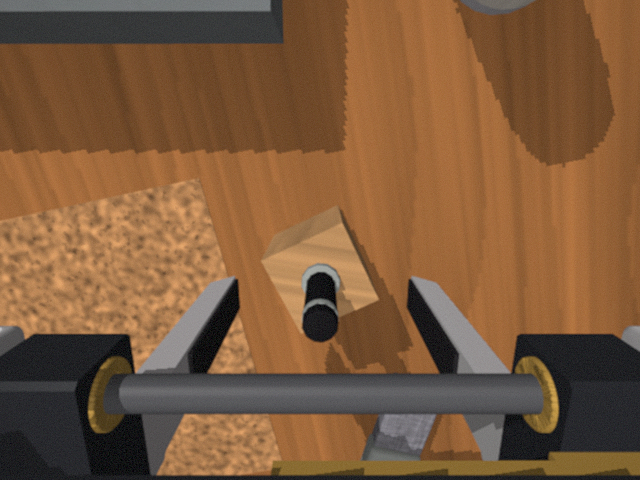

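```bash
python3 -m creep '[[0,0,0,0,0,0,150],[0,0,0,0,0,0,200],[0,0,0,0,0,0,255],[0,0,0,0,0,0,255],[0,0,0,0,0,0,255]]';python3 -m creep '[[0,0,0,0,0,0,255],[0,0,0,0,0,0,255],[0,0,0,0,0,0,255],[0,0,0,0,0,0,255]]'; python3 -c "
from h import *
st();s=cam('wrist'); cv2.imwrite('pics/w14.png',s['color'])"
```

```text
time: 27.02
tool_pos: [0.6525, -0.2044, 0.077]
ee_rot: [-1.571, 0.0, -0.192]
wrist_force: [-0.0, -0.7, 0.6]
width: 0.0335
time: 27.52
tool_pos: [0.6524, -0.2044, 0.0769]
ee_rot: [-1.571, 0.0, -0.192]
wrist_force: [-0.8, 0.2, -0.7]
width: 0.0153
t 27.52 tcp [ 0.6524 -0.2044  0.0769] rpy [-89.9983   0.0081 -10.9998] F [-0.8374  0.2406 -0.6839] w 0.0153
```

View pics/w14.png

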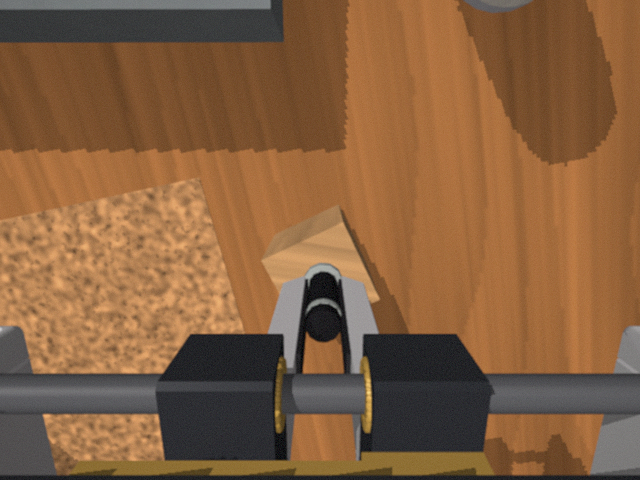

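```bash
python3 -m creep '[[0,-20,0,0,0,0,255],[0,-50,0,0,0,0,255],[0,-90,0,0,0,0,255],[0,-120,0,0,0,0,255],[0,-120,0,0,0,0,255]]'; python3 -c "
from h import *
st();s=cam('wrist'); cv2.imwrite('pics/w15.png',s['color'])
rows([.6205,.0165,.2],down(np.radians(-11)))"
```

```text
time: 28.2
tool_pos: [0.6543, -0.2051, 0.2028]
ee_rot: [-1.573, -0.009, -0.192]
wrist_force: [0.4, 0.0, -1.2]
width: 0.0155
t 28.2 tcp [ 0.6543 -0.2051  0.2028] rpy [-90.1007  -0.5429 -10.9967] F [ 0.3727  0.0384 -1.1675] w 0.0155
rows shift [-74.4  -1.  210.9] turn [0.05 0.   0.26]
```

View pics/w15.png

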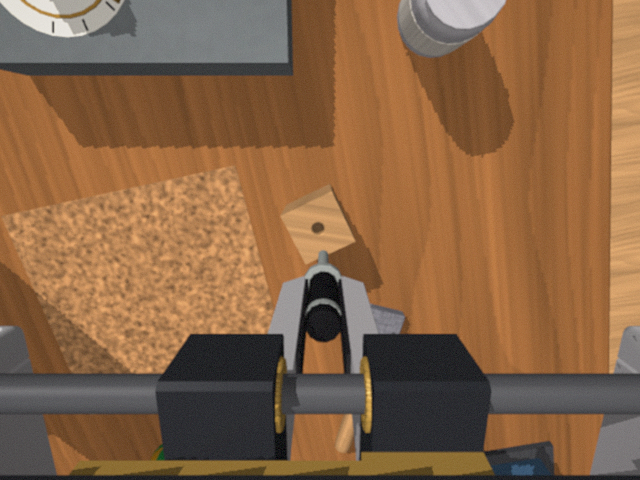

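```bash
python3 -m creep '[[-18,0,52,0,0,0,255],[-36,0,104,0,0,0,255],[-55,0,150,0,0,0,255],[-74,0,175,0,0,0,255],[-74,0,175,0,0,0,255]]'; python3 -m creep '[[0,0,0,0,0,0,255],[0,0,0,0,0,0,255],[0,0,0,0,0,0,255]]'; python3 -c "
from h import *
st();s=cam('wrist'); im=s['color']; cv2.imwrite('pics/w16.png',im); cv2.imwrite('pics/w16c.png',cv2.resize(im[150:350,220:420],None,fx=3,fy=3,interpolation=cv2.INTER_CUBIC))
"
```

```text
time: 28.88
tool_pos: [0.6117, -0.0163, 0.1953]
ee_rot: [-1.571, 0.003, -0.189]
wrist_force: [0.2, -0.9, -0.0]
width: 0.0152
time: 29.25
tool_pos: [0.6134, -0.0196, 0.1966]
ee_rot: [-1.571, 0.0, -0.194]
wrist_force: [0.5, 0.1, 1.0]
width: 0.0154
t 29.25 tcp [ 0.6134 -0.0196  0.1966] rpy [-90.0097   0.0214 -11.0914] F [0.4844 0.0639 0.9654] w 0.0154
```

View pics/w16c.png

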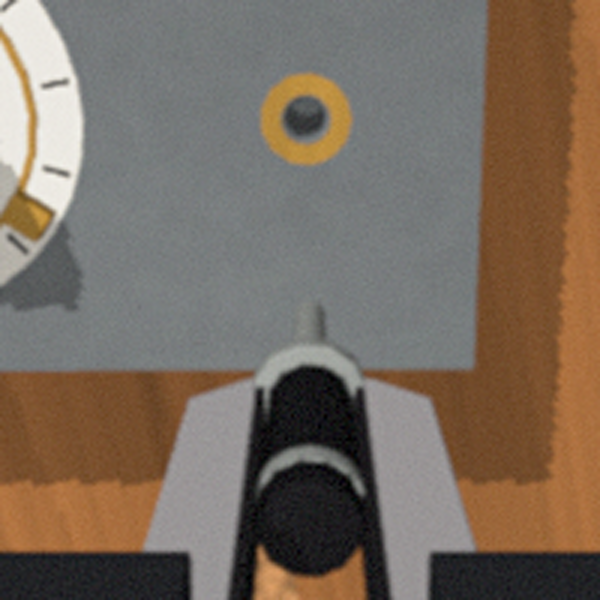

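View pics/w16.png

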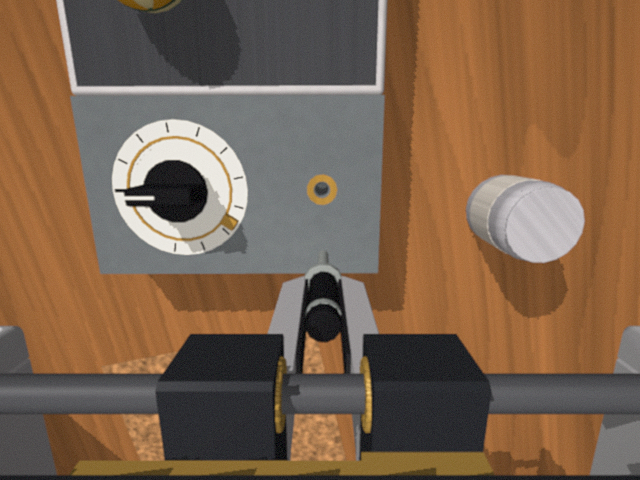

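```bash
python3 -c "
from h import *
s=cam('wrist');M=s['mount'];T=pose()
def tl(u,v,y):
    d=M[:3,:3]@np.array([(u-s['cx'])/s['fx'],(v-s['cy'])/s['fy'],1]);c=M[:3,3];return c+d*(y-c[1])/d[1]
f=lambda x,y:(220+x/3,150+y/3)
print('tip',(tl(*f(313,302),.0669)-[0,0,.0035])*1e3)
print('flange',tl(*f(308,385),.0169-.005)*1e3)
print('top',tl(*f(311,520),-.0381)*1e3)
w=ray(s,*f(305,118),.06);h=(np.linalg.inv(T)@np.append(w,1))[:3]
print('hole',w,h*1e3); st()
"
```

```text
tip [ 1.3215 66.9    -0.3535]
flange [ 0.1984 11.9     3.5379]
top [  0.6435 -38.1      2.2993]
hole [0.6198 0.0168 0.06  ] [ -0.6361 136.8218  36.7126]
t 29.35 tcp [ 0.6134 -0.0193  0.1968] rpy [-90.0034   0.0082 -11.0658] F [0.2187 0.5272 0.077 ] w 0.0156
```

```bash
python3 -m creep '[[-1,0,20,0,0,0,255],[-2,20,33,0,0,0,255],[-2,45,33,0,0,0,255],[-2,55,33,0,0,0,255],[-2,55,33,0,0,0,255]]'; python3 -m creep '[[0,0,0,0,0,0,255],[0,0,0,0,0,0,255]]'; python3 -c "
from h import *
st();s=cam('wrist'); im=s['color']; cv2.imwrite('pics/w17c.png',cv2.resize(im[200:350,240:400],None,fx=5,fy=4*1.25/1,interpolation=cv2.INTER_CUBIC)[:600])
s=cam('side'); cv2.imwrite('pics/side17.png',cv2.resize(s['color'][180:300,230:390],None,fx=5,fy=5,interpolation=cv2.INTER_CUBIC))
s=cam('scene'); cv2.imwrite('pics/scene17.png',cv2.resize(s['color'][190:310,290:450],None,fx=5,fy=5,interpolation=cv2.INTER_CUBIC))
"
```

```text
time: 29.98
tool_pos: [0.6172, 0.0149, 0.1413]
ee_rot: [-1.571, 0.002, -0.191]
wrist_force: [-0.4, -0.1, 0.2]
width: 0.0155
time: 30.22
tool_pos: [0.6183, 0.0141, 0.1434]
ee_rot: [-1.57, -0.002, -0.192]
wrist_force: [0.1, -0.3, -0.5]
width: 0.0156
t 30.23 tcp [0.6183 0.0141 0.1434] rpy [-89.9803  -0.14   -11.0157] F [ 0.1435 -0.3205 -0.5294] w 0.0156
```

View pics/w17c.png

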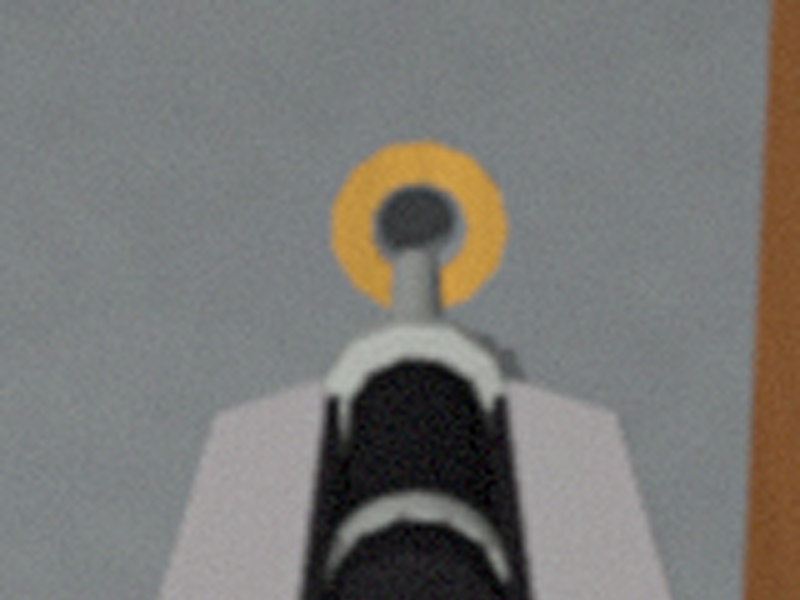

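View pics/side17.png

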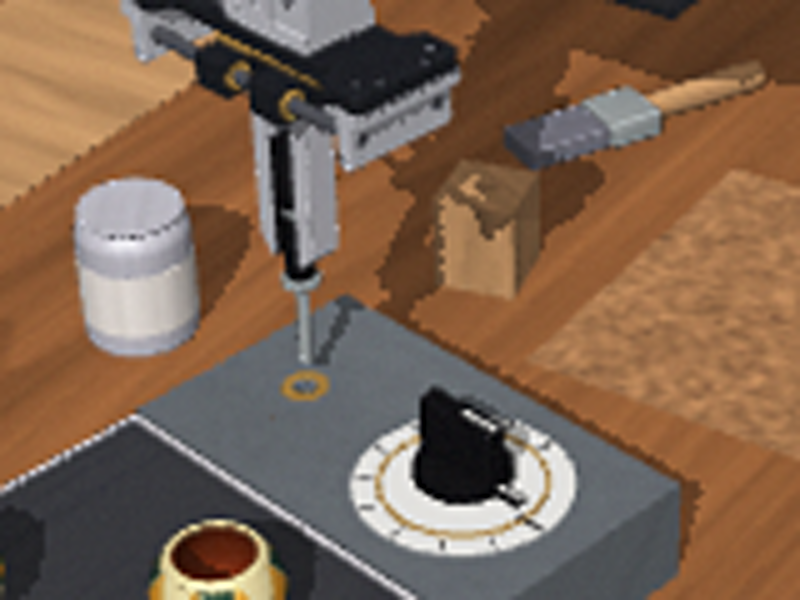

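View pics/scene17.png

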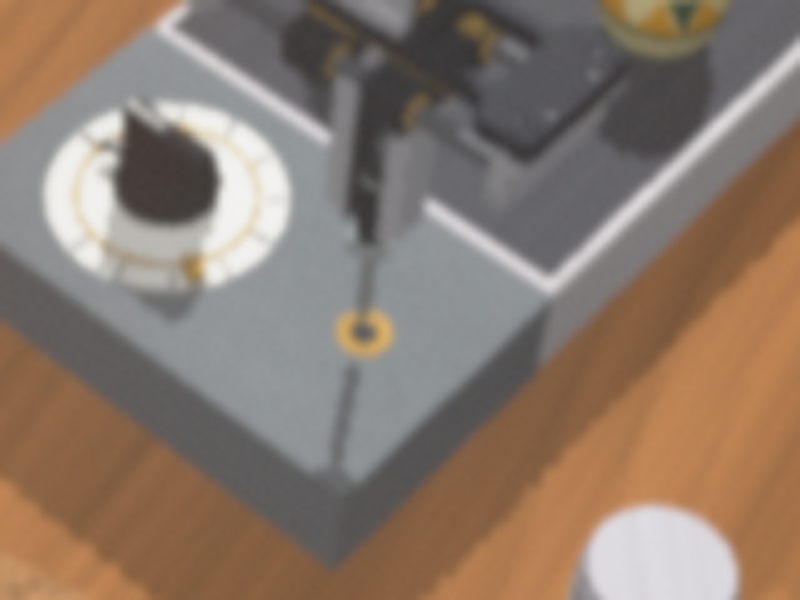

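```bash
cat >> h.py <<'E'
def tl(s,u,v,y):
    M=s['mount'];d=M[:3,:3]@np.array([(u-s['cx'])/s['fx'],(v-s['cy'])/s['fy'],1]);c=M[:3,3];return c+d*(y-c[1])/d[1]
E
python3 -c "
from h import *
s=cam('wrist');T=pose()
f=lambda x,y:(240+x/5,200+y/5)
tip=(tl(s,*f(417,249),.0669)-[0,0,.0035])*1e3
w=ray(s,*f(419.5,225),.06);h=(np.linalg.inv(T)@np.append(w,1))[:3]*1e3
print(tip,h,h-tip,w,tl(s,*f(415,400),.0119)*1e3); st()
"
```

```text
[ 0.6778 66.9     0.2714] [ 1.1806 82.5651  2.819 ] [ 0.5028 15.6651  2.5476] [0.6196 0.0167 0.06  ] [ 0.3816 11.9     2.5628]
t 30.43 tcp [0.6178 0.0141 0.1426] rpy [-89.9901  -0.0539 -11.0119] F [-0.6055  0.3233 -0.6414] w 0.0153
```

```bash
python3 -m creep '[[0.5,4,2.5,0,0,0,255],[0.5,9,2.5,0,0,0,255],[0.5,10,2.5,0,0,0,255],[0.5,10,2.5,0,0,0,255]]'; python3 -c "
from h import *
st();s=cam('wrist'); im=s['color']; cv2.imwrite('pics/w18c.png',cv2.resize(im[200:350,240:400],None,fx=5,fy=5,interpolation=cv2.INTER_CUBIC)[:600])
s=cam('side'); cv2.imwrite('pics/side18.png',cv2.resize(s['color'][225:275,260:330],None,fx=11,fy=11,interpolation=cv2.INTER_CUBIC))
s=cam('scene'); cv2.imwrite('pics/scene18.png',cv2.resize(s['color'][230:280,330:400],None,fx=11,fy=11,interpolation=cv2.INTER_CUBIC))
"
```

```text
time: 30.92
tool_pos: [0.6184, 0.0166, 0.1317]
ee_rot: [-1.571, 0.0, -0.192]
wrist_force: [0.5, -0.1, -0.6]
width: 0.0154
t 30.93 tcp [0.6184 0.0166 0.1317] rpy [-90.0051   0.0272 -11.0007] F [ 0.4684 -0.1224 -0.5584] w 0.0154
```

View pics/w18c.png

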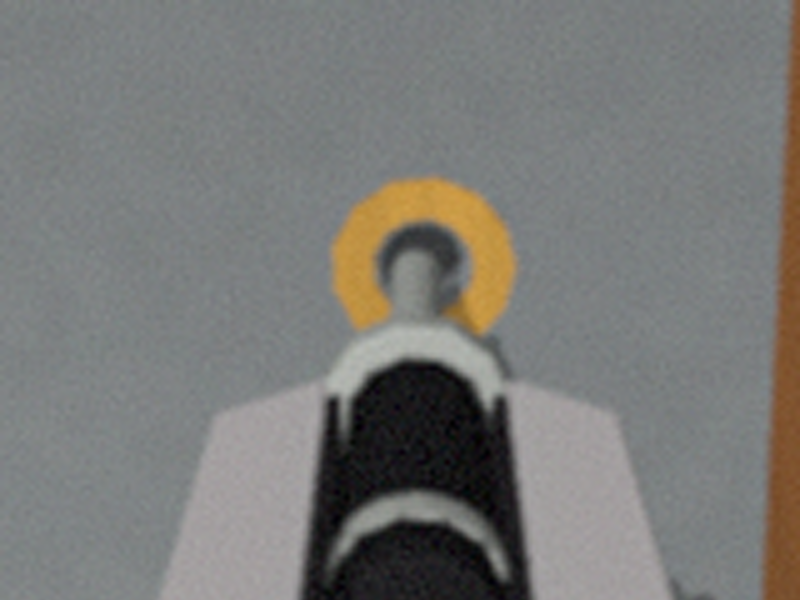

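View pics/side18.png

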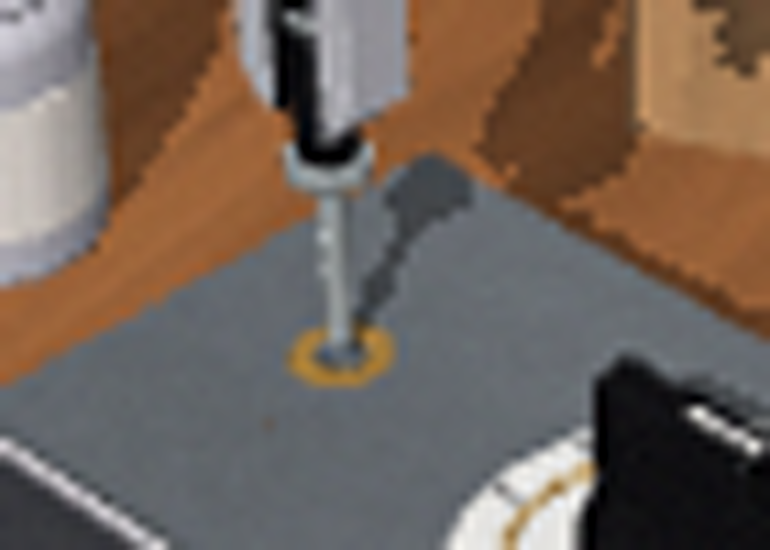

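View pics/scene18.png

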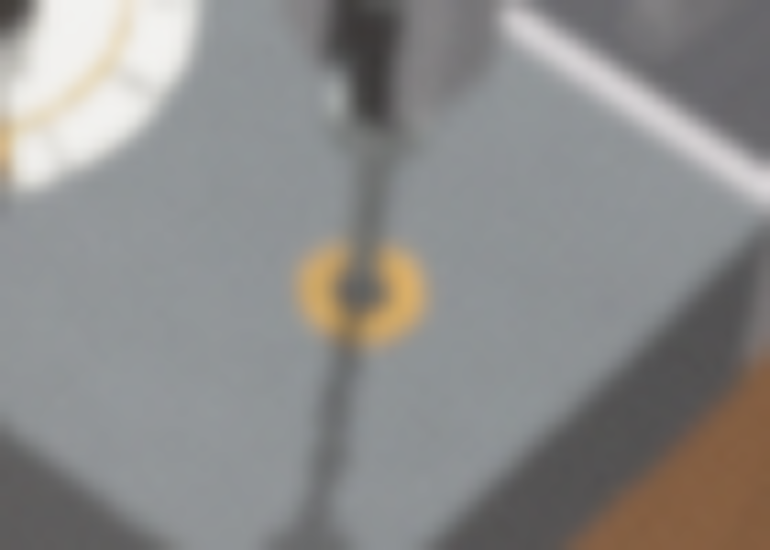

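```bash
python3 -c "
from h import *
s=cam('wrist');T=pose()
f=lambda x,y:(240+x/5,200+y/5)
tip=(tl(s,*f(415,247),.0669)-[0,0,.0035])*1e3
w=ray(s,*f(424,263),.06);h=(np.linalg.inv(T)@np.append(w,1))[:3]*1e3
print(tip,h,h-tip,w); st()
"
```

```text
[ 0.4008 66.9     0.5598] [ 1.6377 72.2674  0.1461] [ 1.2369  5.3674 -0.4137] [0.6203 0.0164 0.06  ]
t 31.12 tcp [0.6187 0.0166 0.1323] rpy [-89.9967  -0.0298 -11.0008] F [-0.6446  0.0539  0.3491] w 0.0155
```

Shift x by +1.2 mm, z by -0.3 mm, then lower gently and watch the force.

```bash
python3 -m creep '[[1.2,0,-0.3,0,0,0,255],[1.2,4,-0.3,0,0,0,255],[1.2,8,-0.3,0,0,0,255],[1.2,11,-0.3,0,0,0,255],[1.2,11,-0.3,0,0,0,255]]'; python3 -c "
from h import *
st();s=cam('wrist'); im=s['color']; cv2.imwrite('pics/w19c.png',cv2.resize(im[200:350,240:400],None,fx=4,fy=4,interpolation=cv2.INTER_CUBIC)[:600])"
```

```text
time: 31.75
tool_pos: [0.6194, 0.0161, 0.1204]
ee_rot: [-1.571, 0.001, -0.192]
wrist_force: [0.1, -0.5, -0.9]
width: 0.0156
t 31.75 tcp [0.6194 0.0161 0.1204] rpy [-90.0075   0.0553 -10.9977] F [ 0.0793 -0.4887 -0.8574] w 0.0156
```

View pics/w19c.png

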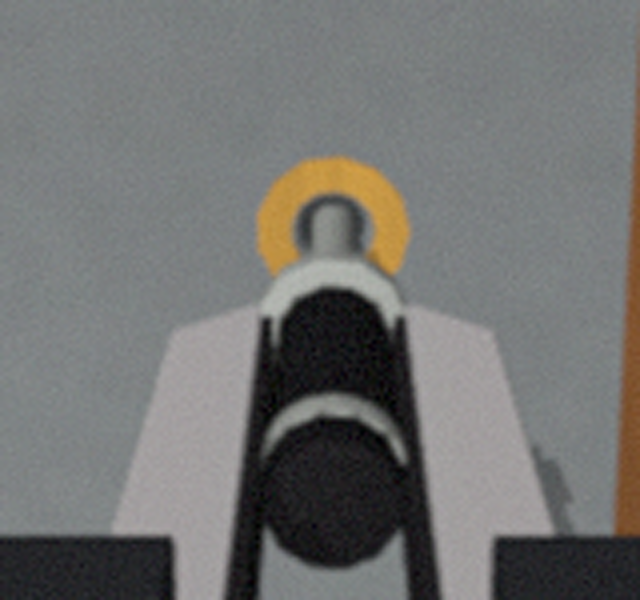

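The tip is about 6 mm inside the hole with no contact force, and the rod is centred in the ring. I'll push on down.

```bash
python3 -m creep '[[0,8,0,0,0,0,255],[0,16,0,0,0,0,255],[0,22,0,0,0,0,255],[0,22,0,0,0,0,255]]'; python3 -m creep '[[0,8,0,0,0,0,255],[0,14,0,0,0,0,255],[0,17,0,0,0,0,255],[0,17,0,0,0,0,255]]'
```

```text
time: 32.3
tool_pos: [0.619, 0.0161, 0.0979]
ee_rot: [-1.571, 0.002, -0.192]
wrist_force: [0.8, 1.7, 0.1]
width: 0.0154
time: 32.8
tool_pos: [0.6194, 0.0161, 0.0816]
ee_rot: [-1.571, 0.001, -0.192]
wrist_force: [0.4, 0.2, 0.9]
width: 0.0155
```

```bash
python3 -m creep '[[0,2,0,0,0,0,255],[0,4,0,0,0,0,255],[0,4,0,0,0,0,255]]'; python3 -m creep '[[0,1,0,0,0,0,255],[0,2,0,0,0,0,255],[0,2,0,0,0,0,255]]'
```

```text
time: 33.17
tool_pos: [0.6196, 0.0161, 0.0779]
ee_rot: [-1.571, 0.0, -0.192]
wrist_force: [0.4, -1.0, -0.1]
width: 0.0156
time: 33.55
tool_pos: [0.6198, 0.0161, 0.0769]
ee_rot: [-1.571, -0.001, -0.192]
wrist_force: [-2.0, 0.1, 3.9]
width: 0.0152
```

The flange is on the panel: TCP z is 0.0769 as expected, with 4 N. Releasing and rising.

```bash
python3 -m creep '[[0,0.7,0,0,0,0,255],[0,0.7,0,0,0,0,0],[0,0.7,0,0,0,0,0],[0,0,0,0,0,0,0],[0,0,0,0,0,0,0]]'; python3 -m creep '[[0,0,0,0,0,0,0],[0,-30,0,0,0,0,0],[0,-80,0,0,0,0,0],[0,-130,0,0,0,0,0],[0,-130,0,0,0,0,0]]'; python3 -c "
from h import *
st();s=cam('wrist'); cv2.imwrite('pics/w20.png',s['color']); rows([.502,.042,.2],down(np.radians(79)))
for c in ('side','scene'):
    s=cam(c); 
    for n in ('bowl1','probe','dial_tip','dial_grip','tab_mid'):
        for d in robot.landmark_of(n,c): 
            if d['p']>.3: print(c,n,d['p'],np.array(d['point']))
    if c=='side': cv2.imwrite('pics/side20.png',cv2.resize(s['color'][200:400,170:400],None,fx=3,fy=3))
"
```

```text
time: 34.17
tool_pos: [0.6196, 0.0161, 0.0758]
ee_rot: [-1.571, 0.0, -0.192]
wrist_force: [0.2, 0.4, -0.1]
width: 0.0521
time: 34.8
tool_pos: [0.6223, 0.016, 0.2126]
ee_rot: [-1.569, -0.012, -0.192]
wrist_force: [-0.3, 0.3, 0.1]
width: 0.0937
t 34.8 tcp [0.6223 0.016  0.2126] rpy [-89.912   -0.6699 -10.9953] F [-0.342   0.2899  0.0522] w 0.0937
rows shift [-121.7    8.3    2.8] turn [  0.23 -90.     0.3 ]
side bowl1 0.97 [0.5321 0.1952 0.0614]
side bowl1 0.76 [0.6521 0.2589 0.0622]
side bowl1 0.67 [ 0.4334 -0.461   0.0017]
side dial_tip 0.92 [0.4675 0.0467 0.0698]
side dial_grip 0.83 [0.5023 0.0419 0.0926]
side tab_mid 0.59 [0.5278 0.0102 0.0637]
side tab_mid 0.53 [ 0.4567 -0.262  -0.0002]
scene bowl1 0.8 [0.6485 0.2607 0.0595]
scene bowl1 0.78 [ 0.4303 -0.4638  0.0035]
scene bowl1 0.71 [ 0.251  -0.3245 -0.0013]
scene bowl1 0.67 [0.5345 0.1962 0.057 ]
scene probe 0.56 [0.6227 0.0148 0.0124]
scene dial_tip 0.97 [0.462  0.0479 0.0714]
scene dial_grip 0.76 [0.5003 0.0394 0.0965]
scene dial_grip 0.73 [0.5273 0.0092 0.064 ]
scene tab_mid 0.4 [0.5304 0.0101 0.0626]
```

View pics/w20.png

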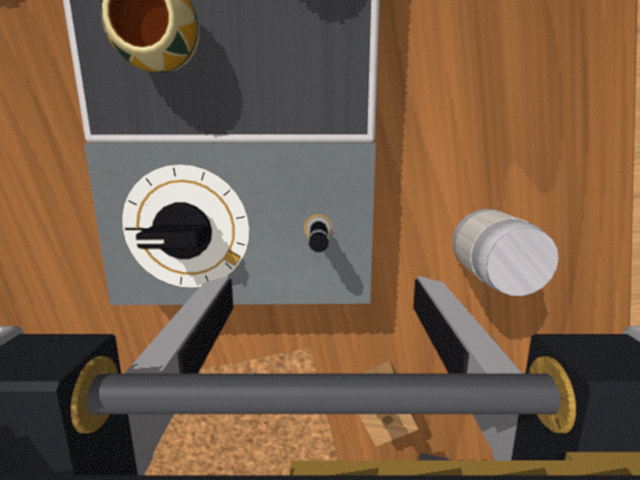

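View pics/side20.png

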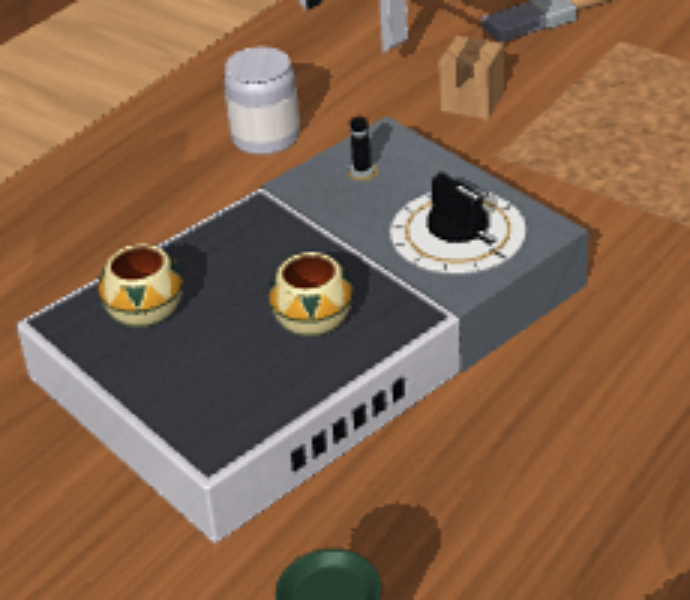

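Bowls and probe are in place and the dial is still off. Back to the dial, gripping at yaw 79°.

```bash
python3 -m creep '[[-25,0,0,0,-10,0,0],[-50,0,0,0,-20,0,0],[-75,2,0,0,-30,0,0],[-100,5,0,0,-40,0,0],[-121,8,2,0,-50,0,0]]'; python3 -m creep '[[0,0,0,0,-10,0,0],[0,0,0,0,-20,0,0],[0,0,0,0,-30,0,0],[0,0,0,0,-40,0,0],[0,0,0,0,-40,0,0]]'; python3 -c "
from h import *
s=cam('wrist'); cv2.imwrite('pics/w21.png',s['color']); st(); rows([.502,.042,.082],down(np.radians(79)))"
```

```text
time: 36.08
tool_pos: [0.5004, 0.0412, 0.1982]
ee_rot: [-1.571, -0.0, 0.686]
wrist_force: [-0.5, -0.1, 0.4]
width: 0.0939
time: 36.7
tool_pos: [0.5013, 0.0411, 0.1982]
ee_rot: [-1.571, -0.0, 1.377]
wrist_force: [1.1, -0.1, 0.5]
width: 0.0941
t 36.75 tcp [0.5013 0.0411 0.1982] rpy [-90.0192  -0.0034  78.8292] F [0.5365 0.0374 1.3241] w 0.094
rows shift [  1.  116.2  -0.5] turn [ 0.02 -0.17  0.  ]
```

View pics/w21.png

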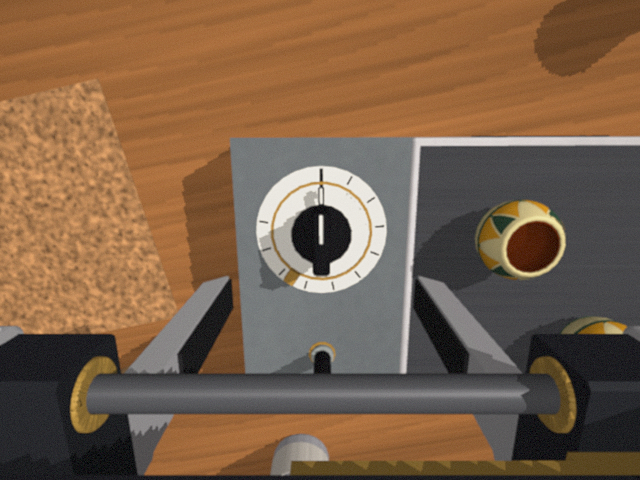

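```bash
python3 -c "
from h import *
s=cam('wrist'); im=s['color']; cv2.imwrite('pics/w21c.png',cv2.resize(im[155:305,245:400],None,fx=4,fy=4,interpolation=cv2.INTER_CUBIC)); 
hsv=cv2.cvtColor(im,cv2.COLOR_BGR2HSV); m=cv2.inRange(im,(170,185,190),(255,255,255)); m[:, :250]=0;m[:,395:]=0;m[:160]=0;m[300:]=0
cs,_=cv2.findContours(m,cv2.RETR_EXTERNAL,cv2.CHAIN_APPROX_NONE); c=max(cs,key=cv2.contourArea); print(cv2.fitEllipse(cv2.convexHull(c)))
"
```

```text
((320.9875183105469, 228.9724578857422), (126.35843658447266, 130.0124969482422), 92.28317260742188)
```

View pics/w21c.png

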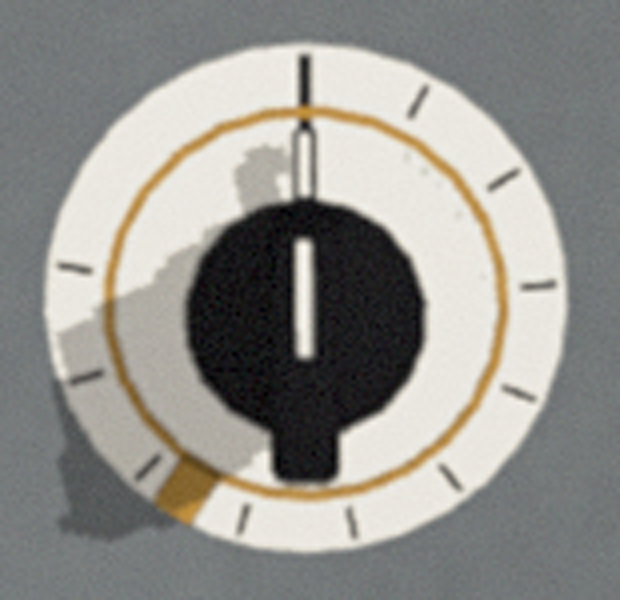

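```bash
python3 -c "
from h import *
s=cam('wrist'); f=lambda x,y:(245+x/4,155+y/4)
c=ray(s,320.99,228.97,.06); print('c',c)
a=lambda v:np.degrees(np.arctan2(v[1],v[0]))
g=lambda x,y,z:ray(s,*f(x,y),z)-c
print('off',a(g(305,60,.06)),a(g(305,100,.06)),'tip',a(g(305,130,.068)),'barline',ray(s,*f(305,240),.106)-c,ray(s,*f(305,358),.106)-c)
for q in [(201,460),(174,513),(188,487)]:
  for z in(.0635,.067): v=g(*q,z); print(q,z,a(v),np.linalg.norm(v[:2]))
"
```

```text
c [0.4996 0.0399 0.06  ]
off 168.44881496053947 168.39854478893315 tip 168.30525994091312 barline [-0.0209  0.0046  0.046 ] [0.0014 0.0001 0.046 ]
(201, 460) 0.0635 -43.267483767313884 0.04346194974059344
(201, 460) 0.067 -43.84029318215016 0.04227224095862733
(174, 513) 0.0635 -41.936866726618966 0.05757109421732322
(174, 513) 0.067 -42.35072588813751 0.05621416688522463
(188, 487) 0.0635 -42.33578190821902 0.050523598407376295
(188, 487) 0.067 -42.813985828960924 0.049248160566944
```

```bash
python3 -m creep '[[0,50,0,0,0,0,0],[0,90,0,0,0,0,0],[0,110,0,0,0,0,0],[0,116,0,0,0,0,120],[0,116,0,0,0,0,200]]'; python3 -m creep '[[0,0,0,0,0,0,255],[0,0,0,0,0,0,255],[0,0,0,0,0,0,255],[0,0,0,0,0,0,255],[0,0,0,0,0,0,255]]'; python3 -c "
from h import *
st();print(robot.get_obs()['joint_positions'])"
```

```text
time: 37.48
tool_pos: [0.5015, 0.0411, 0.0824]
ee_rot: [-1.571, -0.0, 1.378]
wrist_force: [-0.3, -0.3, -0.1]
width: 0.0772
time: 38.1
tool_pos: [0.5013, 0.0411, 0.0821]
ee_rot: [-1.571, -0.0, 1.379]
wrist_force: [0.6, -0.0, -0.6]
width: 0.0271
t 38.1 tcp [0.5013 0.0411 0.0821] rpy [-90.0103  -0.001   78.9962] F [ 0.5827 -0.0219 -0.6074] w 0.0271
[-0.0309  0.0413  1.6675 -0.      1.4326 -1.4097]
```

```bash
python3 -m creep '[[0,0,0,0,0,0,255],[0,0,0,0,0,0,255],[0,0,0,0,0,0,255]]'; python3 -m creep '[[0,0,0,0,8,0,255],[0,0,0,0,17,0,255],[0,0,0,0,26,0,255],[0,0,0,0,35,0,255],[0,0,0,0,44,0,255]]'; python3 -m creep '[[0,0,0,0,9,0,255],[0,0,0,0,18,0,255],[0,0,0,0,27,0,255],[0,0,0,0,36,0,255],[0,0,0,0,45,0,255]]'
```

```text
time: 38.48
tool_pos: [0.5009, 0.0397, 0.082]
ee_rot: [-1.571, 0.003, 1.378]
wrist_force: [-1.6, -6.1, 0.4]
width: 0.0136
time: 39.1
tool_pos: [0.5012, 0.04, 0.082]
ee_rot: [-1.572, 0.001, 0.605]
wrist_force: [-1.0, -4.9, 0.1]
width: 0.0138
time: 39.72
tool_pos: [0.5016, 0.0401, 0.082]
ee_rot: [-1.572, -0.001, -0.18]
wrist_force: [0.8, -4.5, -0.3]
width: 0.0136
```

```bash
python3 -m creep '[[0,0,0,0,9,0,255],[0,0,0,0,18,0,255],[0,0,0,0,27,0,255],[0,0,0,0,36,0,255],[0,0,0,0,45,0,255]]'; python3 -m creep '[[0,0,0,0,9,0,255],[0,0,0,0,18,0,255],[0,0,0,0,27,0,255],[0,0,0,0,36,0,255],[0,0,0,0,45,0,255]]';  python3 -m creep '[[0,0,0,0,9,0,255],[0,0,0,0,17,0,255],[0,0,0,0,25,0,255],[0,0,0,0,31,0,255],[0,0,0,0,31,0,255]]'; python3 -c "
from h import *
st();o=robot.get_obs();print(o['joint_positions'],o['wrist_torque']);s=cam('wrist'); im=s['color'];cv2.imwrite('pics/w22.png',im)
s=cam('scene');cv2.imwrite('pics/s22.png',cv2.resize(s['color'][190:280,270:390],None,fx=6,fy=6,interpolation=cv2.INTER_CUBIC))"
```

```text
time: 40.35
tool_pos: [0.502, 0.0399, 0.082]
ee_rot: [-1.571, -0.003, -0.966]
wrist_force: [1.5, -4.6, -1.5]
width: 0.0138
time: 40.98
tool_pos: [0.502, 0.0394, 0.082]
ee_rot: [-1.568, -0.003, -1.751]
wrist_force: [0.4, -5.4, -1.6]
width: 0.0138
time: 41.6
tool_pos: [0.5019, 0.0392, 0.082]
ee_rot: [-1.567, -0.002, -2.288]
wrist_force: [0.6, -6.2, -1.3]
width: 0.0138
t 41.6 tcp [0.5019 0.0392 0.082 ] rpy [ -89.802    -0.108  -131.0865] F [ 0.6065 -6.2066 -1.3463] w 0.0138
[-0.0322  0.0416  1.6673 -0.0037  1.4311  2.2562] [-1.0678 -0.0825 -0.0087]
```

View pics/w22.png

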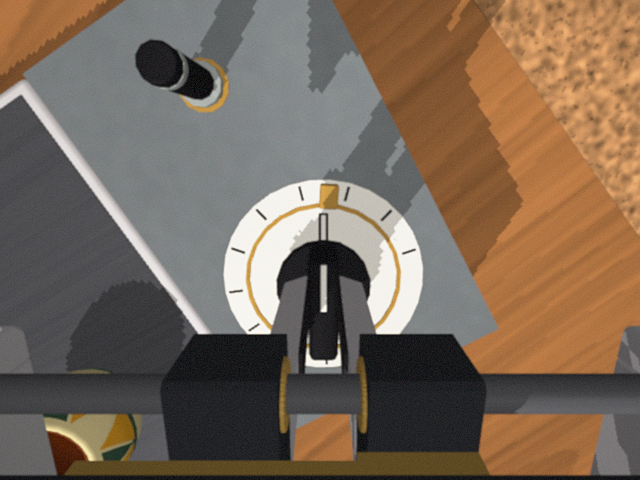

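View pics/s22.png

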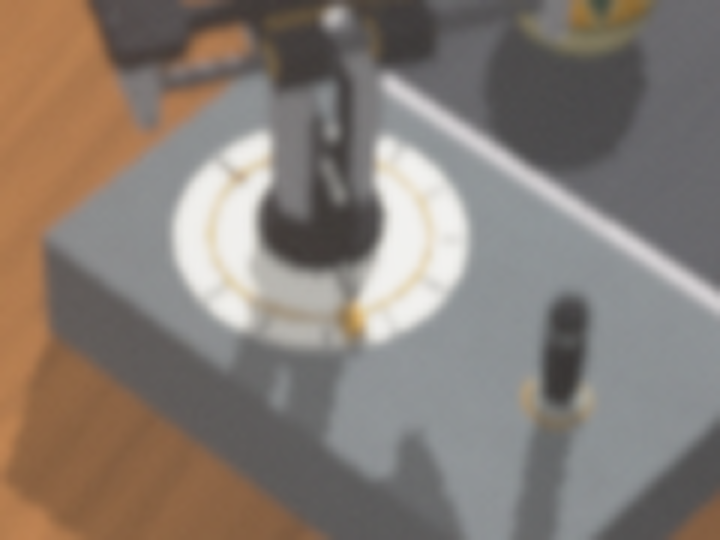

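```bash
python3 -c "
from h import *
im=cv2.imread('pics/w22.png');cv2.imwrite('pics/w22c.png',cv2.resize(im[170:320,240:400],None,fx=5,fy=5,interpolation=cv2.INTER_CUBIC)[:600])
m=cv2.inRange(im,(150,165,170),(255,255,255)); m[:, :215]=0;m[:,430:]=0;m[:178]=0;m[335:]=0
cs,_=cv2.findContours(m,cv2.RETR_EXTERNAL,cv2.CHAIN_APPROX_NONE);
pts=np.vstack(cs);h=cv2.convexHull(pts)[:,0];print(len(h));h=h[(h[:,1]<325)];print(cv2.fitEllipse(h))
"
```

```text
50
((322.8143005371094, 273.0266418457031), (187.30165100097656, 199.81295776367188), 91.95655822753906)
```

View pics/w22c.png

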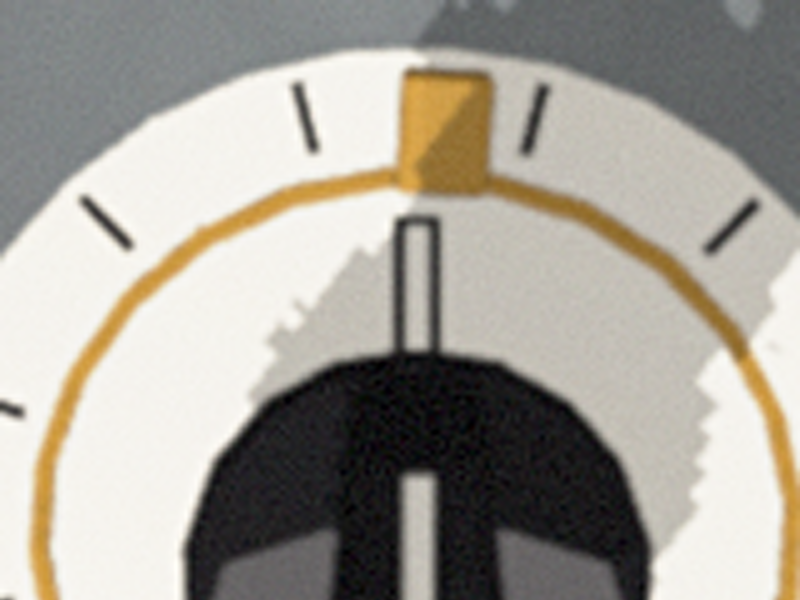

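```bash
python3 -c "
from h import *
s=cam('wrist'); f=lambda x,y:(240+x/5,170+y/5)
c=ray(s,322.8,273.0,.06); print(c)
a=lambda v:np.degrees(np.arctan2(v[1],v[0]))
g=lambda x,y,z:ray(s,*f(x,y),z)-c
for n,q,z in [('tip',(417,220),.068),('tip2',(418,290),.07),('tab',(446,130),.067),('tabin',(444,190),.064),('tabbase',(448,72),.067)]:
  v=g(*q,z); print(n,a(v),np.linalg.norm(v[:2]))
"
```

```text
[0.5046 0.0374 0.06  ]
tip -41.61987407210976 0.03595440609294058
tip2 -41.945405876238354 0.028807317122632976
tab -45.362723755273215 0.045494560365473294
tabin -45.92361341797251 0.038616482200832025
tabbase -45.067099606780786 0.05155616032733278
```

The pointer is about 3.8° short of the tab's middle, so I'll turn it that much more.

```bash
python3 -m creep '[[0,0,0,0,2,0,255],[0,0,0,0,3.8,0,255],[0,0,0,0,3.8,0,255],[0,0,0,0,3.8,0,255]]'; python3 -c "
from h import *
st();s=cam('wrist'); im=s['color'];cv2.imwrite('pics/w23c.png',cv2.resize(im[170:290,240:400],None,fx=5,fy=5,interpolation=cv2.INTER_CUBIC)[:600])"
```

```text
time: 42.25
tool_pos: [0.5019, 0.0392, 0.082]
ee_rot: [-1.567, -0.002, -2.354]
wrist_force: [0.8, -6.1, -1.2]
width: 0.014
t 42.25 tcp [0.5019 0.0392 0.082 ] rpy [ -89.7961   -0.1006 -134.8527] F [ 0.8313 -6.1485 -1.1665] w 0.014
```

View pics/w23c.png

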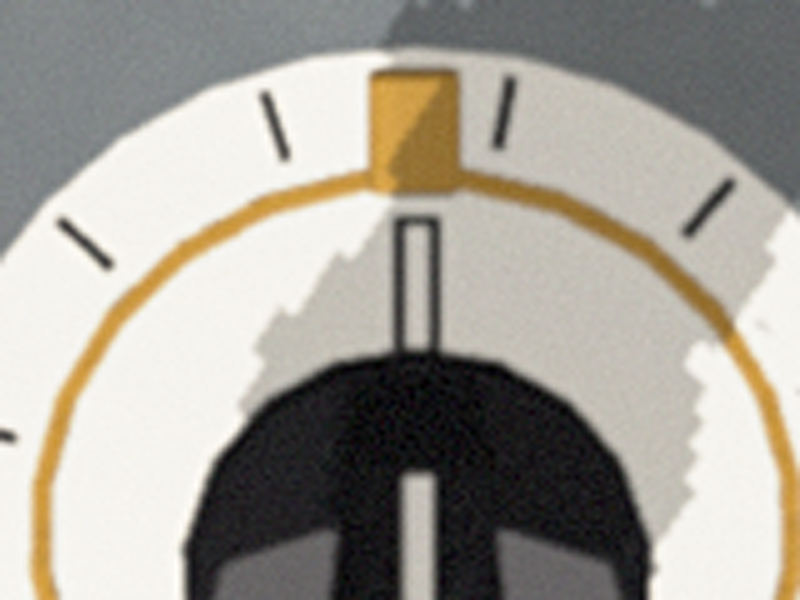

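The pointer (417) is now under the tab's middle (415). Releasing, rising and checking.

```bash
python3 -m creep '[[0,0,0,0,0,0,0],[0,0,0,0,0,0,0],[0,0,0,0,0,0,0],[0,0,0,0,0,0,0],[0,0,0,0,0,0,0]]'; python3 -m creep '[[0,-30,0,0,0,0,0],[0,-70,0,0,0,0,0],[0,-110,0,0,0,0,0],[0,-110,0,0,0,0,0],[0,-110,0,0,0,0,0]]'; python3 -c "
from h import *
st();s=cam('wrist'); im=s['color'];cv2.imwrite('pics/w24.png',im);cv2.imwrite('pics/w24c.png',cv2.resize(im[150:300,240:400],None,fx=4,fy=4,interpolation=cv2.INTER_CUBIC)[:600])
s=cam('scene');cv2.imwrite('pics/s24.png',s['color'])
s=cam('side');cv2.imwrite('pics/side24.png',s['color'])"
```

```text
time: 42.92
tool_pos: [0.5013, 0.0413, 0.082]
ee_rot: [-1.571, 0.0, -2.353]
wrist_force: [-0.8, 0.3, -0.6]
width: 0.0603
time: 43.55
tool_pos: [0.5008, 0.0412, 0.191]
ee_rot: [-1.572, -0.001, -2.353]
wrist_force: [-0.0, -0.3, 0.3]
width: 0.0938
t 43.55 tcp [0.5008 0.0412 0.191 ] rpy [ -90.0563   -0.0459 -134.7975] F [-0.034  -0.3432  0.2604] w 0.0938
```

View pics/w24c.png

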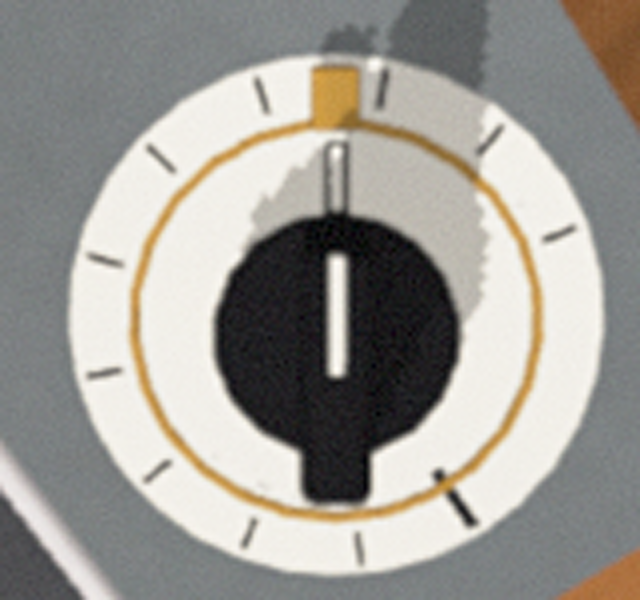

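View pics/s24.png

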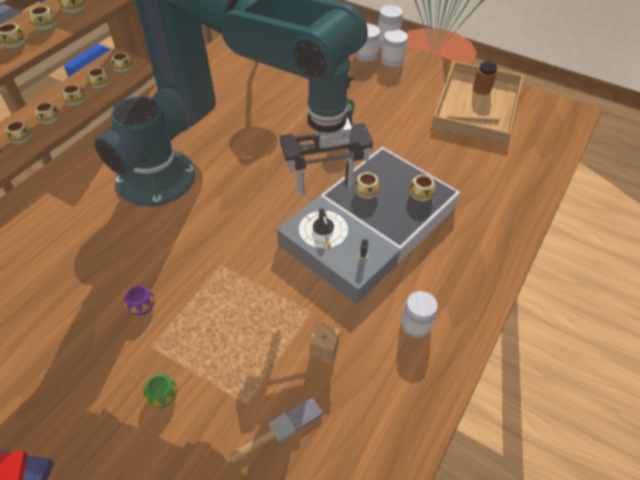

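View pics/side24.png

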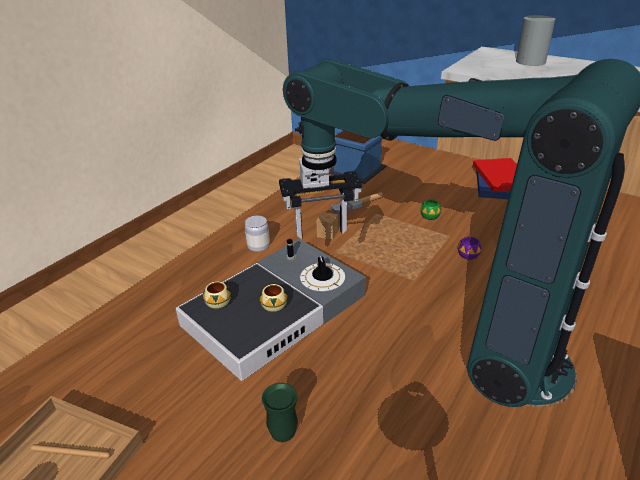

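The pointer (x 337) is in line with the tab (336) and the dial's centre. Bowls and probe are in place, the mat is empty, and the tin, beaker and brush have not moved. Handing in.

```bash
python3 -c "
from bench import robot
print(robot.close_job(), robot.get_obs()['time'])"
```

```text
the job is handed in; nothing more can be done
the job is handed in; nothing more can be done
```

The drying batch is set up as asked, and I handed it in at about 44 s of the 210 s limit; no verdict is reported.

1. **Dial off:** I turned the dial back to its stop. The torque jumped there and the pointer met the long tick.
2. **Bowls:** Two cream bowls were on the mat. Both now stand upright on the dark plate, at about (0.532, 0.196) and (0.651, 0.260), well apart and well inside its edges. I left the green and purple look-alikes alone.
3. **Probe:** It went into the panel hole without jamming and stopped at the expected home height with 4 N. The cameras show the flange on the rim.
4. **Dial to the tab:** I turned it up in one grip and corrected the last 3.8° from a close picture. After release, the pointer and the tab's middle lined up to within about a pixel.

The last pictures show the mat empty and the tin, beaker and brush where they were. The side view's own readings of the tab were about 1 cm off mine, so I set the dial by comparing pointer and tab in the same wrist picture. I saw no bowl knocked aside.

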